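# Fetch the small jar from behind the tall ones

## Task

I need the small white jar that stands at the back of the wooden spice board, behind the pepper mill and the tall dark jar. First lift those two off and stand both of them on the grey rectangular mat, without shifting the small jar; then stand the small jar in the middle of the round cork coaster. Only after that put the mill and the tall jar back upright on the board, each exactly where it stood at first, and leave the vinegar bottle, the squat tin and the mug alone.

Things in the scene. Friction and masses are not known exactly. Their poses are not given: they have to be found in the camera images.
- spice_board: Fixed wooden board, 150 (x) x 200 (y) x 10 mm. Origin: centre of its underside. x points to its far side, where a thin rail (top 33 mm above the counter) runs along y at x = +68 mm; y points left. Flat cork discs, 62 mm across, mark three places: two in front at x = -35, y = +45 and -45 mm (mill and tall jar, either way round), one behind at x = +10, y = 0 (small jar); all within about 3 mm.
- mill_center (a point): Wooden pepper mill, waisted, round, loose, 58 mm across its foot, 170 mm tall with a small knob on top; 0.14 to 0.24 kg. Stands on one front place of the board. This point lies on its axis, half-way up (85 mm above its foot); z points up its axis. The round head, about 49 mm across, reaches from 123 to 159 mm above the foot and may be gripped (it does not turn).
- tall_jar_center (a point): Tall straight round dark brown jar with a black cap, loose, 48 mm across, 172 mm tall; 0.42 to 0.65 kg. Stands on the other front place of the board. This point lies on its axis, half-way up (86 mm above its foot); z points up its axis. The cap, 44 mm across, reaches from 131 to 172 mm above the foot and may be gripped.
- small_jar_center (a point): Small round white jar with a white cap, loose, 42 mm across, 98 mm tall, 0.2 to 0.35 kg. Stands on the back place of the board, close between the two tall things. This point lies on its axis, half-way up (49 mm above its foot); z points up its axis. The body is 42 mm across up to 75 mm above the foot, the cap above it 39 mm.
- side_mat: Fixed flat grey ribbed mat, 200 (its x) x 120 (its y) x 5 mm high; lies to one side of the board. Origin: centre of its underside, its top is 5 mm above. There is room on it for the mill and the tall jar side by side along its x.
- coaster: Fixed flat round cork coaster, 90 mm across, 6 mm high; lies on the other side of the board. Origin: centre of its underside, its top is 6 mm above.
- tin_center (a point): Squat round tin, loose, 58 mm across, 72 mm tall, in front of the board; leave it alone. This point is its centre, 36 mm above its foot.
- bottle_center (a point): Small vinegar bottle with a narrow neck, loose, 66 mm across, 136 mm tall, beyond the board and to the left; leave it alone. This point is its centre, 68 mm above its foot.
- mug_center (a point): Mug with a handle, loose, 90 mm across (122 mm over the handle), 105 mm tall, at the far right; leave it alone. This point is its centre, 52 mm above its foot.
There are look-alikes about, which are no part of the job. Leave any yellow look-alike of the part that bears mill_center alone. Of the things that look like the coaster, the larger one is meant.

How it is judged (in metres and radians):
On the way, in this order (a step that is already met when the one before it is completed fails the run):
1. the mill and the tall jar both stand released on the mat while the small jar still stands where it was (height (world z) of mill_center between 0.084 and 0.096 m and angle between each of mill_center, tall_jar_center, small_jar_center's own z axis and vertical below 0.1 rad and x of mill_center in the frame of side_mat between -0.085 and 0.085 m and y of mill_center in the frame of side_mat between -0.045 and 0.045 m and contact force between each of mill, tall_jar and the fingers below 0.1 N and linear speed of each of mill, tall_jar below 0.03 m/s and height (world z) of tall_jar_center between 0.085 and 0.097 m and x of tall_jar_center in the frame of side_mat between -0.085 and 0.085 m and y of tall_jar_center in the frame of side_mat between -0.045 and 0.045 m and height (world z) of small_jar_center between 0.053 and 0.065 m and distance of small_jar_center from where it was at the start of the episode below 0.015 m), for 0.2 s.
2. the small jar stands released in the middle of the coaster, the mill and the tall jar still on the mat (height (world z) of small_jar_center between 0.049 and 0.061 m and angle between each of small_jar_center, mill_center, tall_jar_center's own z axis and vertical below 0.1 rad and horizontal distance between small_jar_center and coaster below 0.015 m and contact force between each of small_jar, mill, tall_jar and the fingers below 0.1 N and linear speed of each of small_jar, mill, tall_jar below 0.03 m/s and height (world z) of mill_center between 0.084 and 0.096 m and x of mill_center in the frame of side_mat between -0.085 and 0.085 m and y of mill_center in the frame of side_mat between -0.045 and 0.045 m and height (world z) of tall_jar_center between 0.085 and 0.097 m and x of tall_jar_center in the frame of side_mat between -0.085 and 0.085 m and y of tall_jar_center in the frame of side_mat between -0.045 and 0.045 m), for 0.2 s.
At the end, for the whole second after the job is handed in: The small jar stands upright on the coaster, its axis within 15 mm of the coaster's centre; the mill and the tall jar stand upright on the board, each within 15 mm of where it stood at the start; all released and at rest (height (world z) of small_jar_center between 0.049 and 0.061 m and angle between each of small_jar_center, mill_center, tall_jar_center's own z axis and vertical below 0.1 rad and horizontal distance between small_jar_center and coaster below 0.015 m and contact force between each of small_jar, mill, tall_jar and the fingers below 0.1 N and linear speed of each of small_jar, mill, tall_jar below 0.03 m/s and height (world z) of mill_center between 0.089 and 0.101 m and distance of each of mill_center, tall_jar_center from where it was at the start of the episode below 0.015 m and height (world z) of tall_jar_center between 0.09 and 0.102 m); the robot touches nothing.
It fails at once if the squat tin is shifted by more than 20 mm or knocked over (distance of tin_center from where it was at the start of the episode above 0.02 m or angle between tin_center's own z axis and vertical above 0.3 rad).
It fails at once if the vinegar bottle is shifted by more than 20 mm or knocked over (distance of bottle_center from where it was at the start of the episode above 0.02 m or angle between bottle_center's own z axis and vertical above 0.3 rad).
It fails at once if the mug is shifted by more than 20 mm or knocked over (distance of mug_center from where it was at the start of the episode above 0.02 m or angle between mug_center's own z axis and vertical above 0.3 rad).
It fails at once if the mill, the tall jar or the small jar is tipped over (more than 45 degrees) (angle between any of mill_center, tall_jar_center, small_jar_center's own z axis and vertical above 0.785 rad).
It also fails if it takes over 138 s, if anything falls off the work surface, if the arm or the gripper's body presses on something with over 40 N, if the wrist force passes 120 N, or if a joint passes its speed limit or range.

## Robot

A 6-joint arm with a two-finger parallel gripper is mounted at the origin on a cart in front of the work surface, level with it; the furniture and walls round the work are solid. World frame = base frame: x ahead of the robot, y to its left, z up, the work surface at z = 0. Lengths are in m, angles in degrees, forces in N, time in s.
With the tool pointing down it reaches from about 0.375 to 0.9 m from the base axis. Payload 3.1 kg.
Tool frame: the origin (TCP) lies at the very end of the fingers, on their centre line; the grasp point (between the pads) lies 19 mm behind it (r.grip_point_offset is the distance from the TCP to the grasp point, in m); z points along the fingers, y is the line along which they close (so a half turn about z gives the same grasp; the last joint's range is limited). The gripper opens to 87 mm and grips with 3 to 60 N. Pads are 19 mm wide; open, the fingers measure 117 mm over their backs; the gripper's body (75 mm by 190 mm) begins 51 mm behind the grasp point.
Start: joints at [64.945, 30.224, 82.088, -0, 67.689, -10.227], TCP at [0.16, 0.604, 0.223] pointing down, gripper open.
Joint ranges: [-176.69, 176.69], [-43.24, 126.21], [12.49, 139.97], [-82, 262], [0, 151.66], [-163.58, 163.58]. Speed limits (degrees/s): [159.86, 159.86, 180, 180, 180, 180].

## Interface

Orientations are given as [roll, pitch, yaw] about the fixed x, y, z axes, in that order (R = Rz(yaw) Ry(pitch) Rx(roll)).
In Python, from cell import r, optics gives the robot as it stands.
- The arm moves only by the tool carry_out, never from a script. Its argument "series" is a list of rows, each a list of 7 numbers: the gripper command: -1 is fully open, 1 is shut, values between are in proportion, then the shift along the tool's x, y, z in m, then the turn, a rotation vector about the tool's x, y, z in degrees. In form: [[grip, tx, ty, tz, wx, wy, wz], ...]. A call has 1 to 5 rows; each row is the pose to reach, as a shift and turn from the pose commanded when the call began, along the tool's axes at that moment; what a row does not reach only later rows make up. A row lasts 1/8 s, in which the tool goes at most 62.5 mm and 10.7 degrees, less where a joint would pass 70% of its speed; a pose out of reach is approached as far as the arm can. A call with a gripper value outside its range is refused whole. The fingers move at their own pace and stop on an object; "newtons" is the grip in N (left out, the last holds). Time passes only in rows, so rows that repeat a pose let the fingers close. It gives the time, the measured TCP pose, the force, the opening and the grip force at its end, in the units of the state.
- r.read_state(): the state, without advancing time (a new reading comes with each control period).
- optics.capture(name): name is "scene" or "top" or "wrist"; returns a dict with "color" (400x640x3 uint8, red, green, blue), "vfov" (degrees; the focal length in pixels is half the picture's height over the tangent of half this angle, whatever the lens; pixels are square), "cx", "cy" (the principal point, pixels), "dist" ([k1, k2, p1, p2, k3] as OpenCV has them; the pictures are not rectified), "R" (3x3) and "t" (3): a world point X has camera coordinates R X + t; the wrist camera has in their place "T_tool_cam" (4x4, takes a point from camera to tool coordinates, whose origin is the TCP and whose axes are the flange's). Camera axes: x right, y down, z forward; pixel columns grow to the right and rows downward; lengths in m; the calibration is good to about 2 mm. A picture is of the moment at which its call begins: read the wrist's pose just before it. There is no depth.
- r.finish_job(): hands the job in; it is judged then, once.
The state is a dict: "time": time; "joint_pos": joint angles; "qd": joint speeds; "tau": joint torques, N m; "eef_pos": TCP position; "eef_rot": TCP orientation; "ft_force": force on the tool from outside, world axes, zero at the start; "torque": the same for the moment, N m; "gripper_width": finger opening in m; "grip_force": force on a finger pad.
Only numpy, scipy, OpenCV 4.12 (cv2) and the standard library are available. Lean on these libraries where they do the work, as an engineer would, in place of code of your own. Each camera call takes 0.05 s, during which the arm holds its last target. There are 200 camera calls.

## Working session

There is one attempt and no reset: what is moved stays moved. The work goes in short steps, Python scripts to look and compute and a tool call to move; the robot and the scene stay as the last step left them, time stands still between calls to the robot, and variables do not carry over. Pictures are saved under pics/ and viewed, at most 14 in all, crops included, and the job is handed in when it is done.

Besides the shell and the picture viewer there is one more tool, called after "Request:" as name(argument=value, ...), one argument or row to a line, values as JSON. carry_out: Moves the arm, as the interface text tells. Its arguments: {"type":"object","properties":{"series":{"type":"array"},"newtons":{"type":"number"}},"required":["series"]}

```bash
mkdir -p pics; ls; python3 - <<'E'
from cell import r, optics
import cv2
s=r.read_state(); print({k:s[k] for k in('time','eef_pos','eef_rot','gripper_width')}, r.grip_point_offset)
for n in('scene','top'):
    c=optics.capture(n); cv2.imwrite(f'pics/{n}0.png',c['color'][:,:,::-1])
    print(n,c['vfov'],c['cx'],c['cy'],c['dist'],c['R'],c['t'])
E
```

```text
pics
{'time': 0.0, 'eef_pos': array([0.15960088, 0.60352001, 0.22158157]), 'eef_rot': array([-1.79878040e+02, -2.16121962e-02,  1.65173077e+02]), 'gripper_width': 0.08651523405467704} 0.0187
scene 45.42430698383884 323.0201863277167 206.76802250110725 [0.00412826 0.         0.         0.         0.        ] [[ 0.73717567 -0.67542363 -0.01936359]
 [-0.50793464 -0.5350194  -0.67509751]
 [ 0.44561691  0.5075009  -0.73747434]] [-0.44628582  0.31495732  0.94378979]
top 51.05707442640948 317.8928793558992 199.19763085140661 [-0.0334659  0.         0.         0.         0.       ] [[-0.02332566 -0.99972649  0.00169099]
 [-0.98563606  0.02271384 -0.16734886]
 [ 0.16726468 -0.00557022 -0.98589629]] [-0.02914556  0.54941018  1.05696815]
```

View pics/scene0.png

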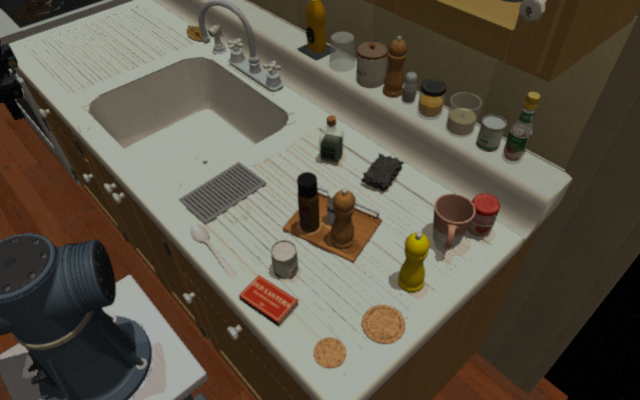

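View pics/top0.png

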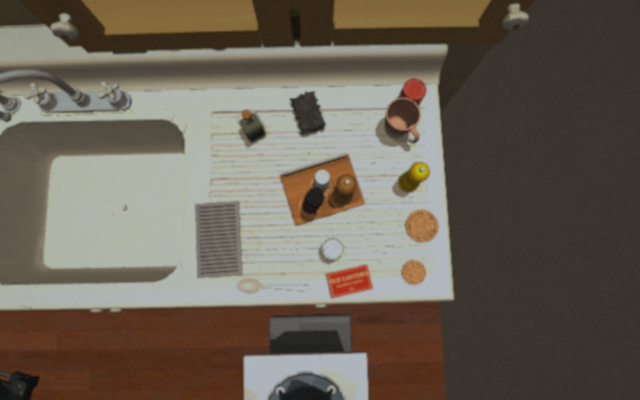

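The scene view shows the tall dark jar at (308,205), the mill at (343,218) and the small jar hidden behind them. The top view shows the mat at (219,239), the large coaster at (421,226), the black cap at (314,197), the mill at (345,187), the white jar at (322,178), the tin at (331,249), and a yellow decoy mill at (414,177).

```bash
cat > h.py <<'E'
import numpy as np, cv2
from cell import r, optics
from scipy.spatial.transform import Rotation as Ro
def cam(n):
    s=r.read_state(); c=optics.capture(n); f=200/np.tan(np.radians(c['vfov']/2))
    c['K']=np.array([[f,0,c['cx']],[0,f,c['cy']],[0,0,1]])
    if n=='wrist':
        T=np.eye(4);T[:3,:3]=Ro.from_euler('xyz',s['eef_rot'],degrees=True).as_matrix();T[:3,3]=s['eef_pos']
        W=np.linalg.inv(T@np.array(c['T_tool_cam'])); c['R'],c['t']=W[:3,:3],W[:3,3]
    return c
def ray(c,uv):
    p=cv2.undistortPoints(np.array(uv,float).reshape(-1,1,2),c['K'],np.array(c['dist'])).reshape(-1,2)
    d=np.c_[p,np.ones(len(p))]@c['R']; return -c['R'].T@c['t'],d
def onz(c,uv,z):
    o,d=ray(c,uv); return o+d*((z-o[2])/d[:,2])[:,None]
def proj(c,X):
    return cv2.projectPoints(np.array(X,float).reshape(-1,3),cv2.Rodrigues(c['R'])[0],c['t'],c['K'],np.array(c['dist']))[0].reshape(-1,2)
E
python3 - <<'E'
from h import *
c=cam('top'); im=c['color']; hsv=cv2.cvtColor(im,cv2.COLOR_RGB2HSV)
def big(m,box):
    z=np.zeros(m.shape,np.uint8);x0,y0,x1,y1=box;z[y0:y1,x0:x1]=m[y0:y1,x0:x1]*255
    k=np.ones((3,3),np.uint8); z=cv2.morphologyEx(z,cv2.MORPH_CLOSE,k)
    return max(cv2.findContours(z,cv2.RETR_EXTERNAL,cv2.CHAIN_APPROX_NONE)[0],key=cv2.contourArea)
H,S,V=[hsv[:,:,i].astype(int) for i in range(3)]
def rect(ct,z):
    p=onz(c,ct[:,0],z)[:,:2].astype(np.float32); return cv2.minAreaRect(p*1000)
print('mat',rect(big(V<175,(188,195,250,285)),.005))
print('board',rect(big((S>90)|(V<90),(270,150,372,230)),.01))
print('boardpix',cv2.boxPoints(cv2.minAreaRect(big((S>90)|(V<90),(270,150,372,230)))))
ct=big(S>90,(400,205,445,246)); print('coaster',rect(ct,.006))
for n,m,b,z in(('cap',V<60,(300,180,328,216),.182),('tin',0,0,0)):
    if b: ct=big(m,b);print(n,cv2.boundingRect(ct),rect(ct,z))
crop=im[150:260,190:380]; cv2.imwrite('pics/top1.png',cv2.resize(crop[:,:,::-1],None,fx=4,fy=4,interpolation=cv2.INTER_CUBIC))
E
```

```text
mat ((445.4696044921875, 221.29244995117188), (226.70535278320312, 150.77076721191406), 0.22451943159103394)
board ((581.7239379882812, -53.506431579589844), (144.5835418701172, 196.6234893798828), 16.261449813842773)
boardpix [[279.74738 175.3915 ]
 [348.58722 153.87904]
 [364.15662 203.7011 ]
 [295.31677 225.21355]]
coaster ((476.28741455078125, -320.468017578125), (83.12015533447266, 84.38507843017578), 42.25632095336914)
cap (303, 187, 22, 27) ((525.317626953125, -34.331573486328125), (38.92463302612305, 71.65069580078125), 52.075199127197266)
```

View pics/top1.png

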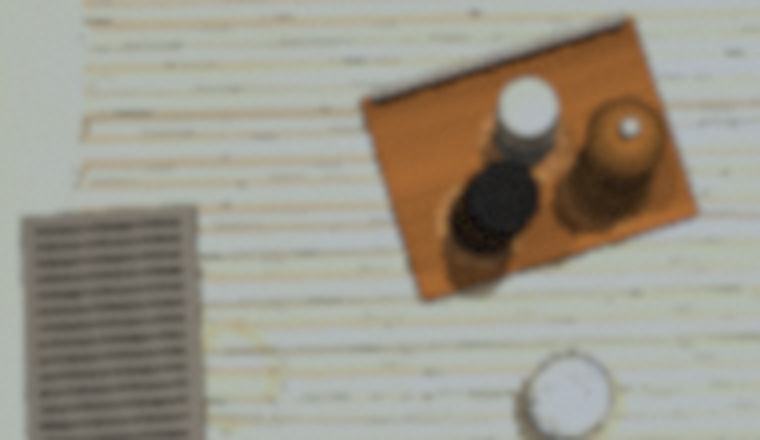

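```bash
python3 - <<'E'
from h import *
c=cam('top')
U=lambda p:np.array([p])/4+np.array([190,150])
print('cap',onz(c,U((503,197)),.182)); print('small',onz(c,U((527,105)),.108)); print('knob',onz(c,U((629,127)),.180)); print('tin',onz(c,U((570,393)),.072))
m=onz(c,[(196.2,204.2),(239,201.8),(242,276),(197.5,277.5)],.005);print('mat',m,m.mean(0))
b=np.array([581.7,-53.5])/1000;a=np.radians(16.3);R=np.array([[np.cos(a),-np.sin(a)],[np.sin(a),np.cos(a)]])
for q in((-.035,.045),(-.035,-.045),(.01,0)):print(b+R@q)
print('bottle',onz(c,[(250,116)],.13),'yellow',onz(c,[(421,170)],.17))
E
```

```text
cap [[ 0.52555958 -0.03616546  0.182     ]]
small [[ 0.59627933 -0.0525628   0.108     ]]
knob [[ 0.56552206 -0.11040804  0.18      ]]
tin [[ 0.41785455 -0.07565424  0.072     ]]
mat [[0.5493909  0.29102498 0.005     ]
 [0.55335205 0.1737094  0.005     ]
 [0.35331135 0.16431939 0.005     ]
 [0.35180732 0.28291977 0.005     ]] [0.4519654  0.22799338 0.005     ]
[ 0.53547681 -0.0201321 ]
[ 0.56073682 -0.10651457]
[ 0.59129805 -0.05069333]
bottle [[0.75108844 0.12480305 0.13      ]] yellow [[ 0.59212388 -0.28703848  0.17      ]]
```

```bash
cat >> h.py <<'E'
def go(p,yaw=None):
    "shift in tool axes to world p, rotation vector to point down at yaw"
    s=r.read_state(); A=Ro.from_euler('xyz',s['eef_rot'],degrees=True)
    d=A.inv().apply(np.array(p)-s['eef_pos'])
    w=(A.inv()*Ro.from_euler('xyz',[180,0,yaw if yaw is not None else s['eef_rot'][2]],degrees=True)).as_rotvec(degrees=True)
    print('t',s['time'],'shift',d.round(4),'turn',w.round(2),'rows>=',np.linalg.norm(d)/.0625,np.linalg.norm(w)/10.7)
E
python3 - <<'E'
from h import *
c=cam('wrist');print(np.array(c['T_tool_cam']).round(3),c['vfov'])
go((.45,-.03,.38),120)
E
```

```text
[[ 0.    -0.96  -0.279  0.076]
 [ 1.     0.     0.    -0.001]
 [-0.    -0.279  0.96  -0.162]
 [ 0.     0.     0.     1.   ]] 69.14120374052676
t 0.25 shift [-0.4428 -0.5387 -0.1575] turn [-6.000e-02  1.000e-02  4.517e+01] rows>= 11.437150839354766 4.2216656830533195
```

Request:
carry_out(
  series=[
    [-1,-0.03,-0.04,-0.04,0,0,0],
    [-1,-0.06,-0.08,-0.08,0,0,0],
    [-1,-0.1,-0.12,-0.1,0,0,0],
    [-1,-0.14,-0.165,-0.12,0,0,0],
    [-1,-0.18,-0.21,-0.14,0,0,0],
  ],
)

```text
time: 0.88
eef_pos: [0.2797, 0.3553, 0.3626]
eef_rot: [180.0, 0.0, 165.2]
ft_force: [1.2, -0.2, 0.8]
gripper_width: 0.087
grip_force: 0.0
```

Request:
carry_out(
  series=[
    [-1,-0.04,-0.045,0,0,0,5],
    [-1,-0.08,-0.09,0,0,0,14],
    [-1,-0.12,-0.135,-0.01,0,0,24],
    [-1,-0.16,-0.18,-0.01,0,0,34],
    [-1,-0.2,-0.22,-0.02,0,0,44],
  ],
)

```text
time: 1.5
eef_pos: [0.4162, 0.0913, 0.3817]
eef_rot: [-180.0, -0.0, 120.8]
ft_force: [0.7, 0.6, -0.1]
gripper_width: 0.087
grip_force: 0.0
```

```bash
python3 -c "
from h import *
s=r.read_state();print(s['eef_pos'],s['eef_rot'],s['joint_pos'])
go((.45,-.03,.38),120)"
```

```text
[0.41615088 0.09126094 0.38169234] [-1.79963904e+02 -3.97466091e-02  1.20803067e+02] [-2.74279545e+00  4.12962226e+00  9.48003044e+01  1.33397085e-02
  8.11221215e+01 -3.35479400e+01]
t 1.5 shift [-0.1215 -0.033   0.0016] turn [-0.04 -0.04  0.8 ] rows>= 2.0145291855627177 0.07522173712873756
```

Request:
carry_out(
  series=[
    [-1,-0.04,-0.01,0,0,0,0],
    [-1,-0.08,-0.02,0,0,0,0],
    [-1,-0.12,-0.033,0,0,0,0],
    [-1,-0.12,-0.033,0,0,0,0],
    [-1,-0.12,-0.033,0,0,0,0],
  ],
)

```text
time: 2.12
eef_pos: [0.4497, -0.0261, 0.3816]
eef_rot: [-180.0, -0.1, 121.1]
ft_force: [0.3, 0.0, -0.4]
gripper_width: 0.0871
grip_force: 0.0
```

```bash
python3 - <<'E'
from h import *
c=cam('wrist'); cv2.imwrite('pics/w1.png',c['color'][:,:,::-1]); np.save('w1.npy',c,allow_pickle=True)
print(r.read_state()['eef_pos'])
print(proj(c,[(.5355,-.020,.182),(.561,-.1065,.18),(.5913,-.0507,.108)]))
E
```

```text
[ 0.44957549 -0.0256967   0.38172279]
[[376.82768382 209.92924826]
 [356.58755472 268.83427179]
 [385.67420288 228.72061676]]
```

View pics/w1.png

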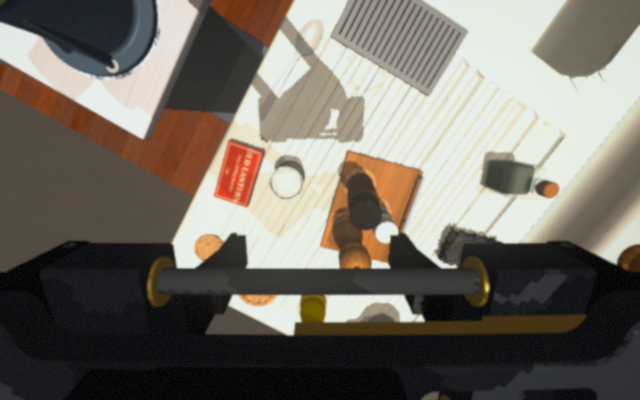

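Wrist view: cap top around (366,208), mill knob (355,262), small jar cap (387,231), mat at the top (400,45), gripper along the bottom.

```bash
python3 - <<'E'
from h import *
c=np.load('w1.npy',allow_pickle=True).item()
print('w cap',onz(c,[(366,208)],.182),'knob',onz(c,[(355,262)],.18),'small',onz(c,[(387,231)],.108))
b=onz(c,[(346,151),(422,165),(393,262),(320,248)],.01);print('board',b,b.mean(0))
m=onz(c,[(345,0),(467,32),(428,95),(331,37)],.005);print('mat',m)
im=c['color'][130:290,300:460];cv2.imwrite('pics/w1c.png',cv2.resize(im[:,:,::-1],None,fx=3.7,fy=3.7,interpolation=cv2.INTER_CUBIC))
t=cam('top');im=t['color'][145:235,270:380];cv2.imwrite('pics/t1c.png',cv2.resize(im[:,:,::-1],None,fx=6,fy=6,interpolation=cv2.INTER_CUBIC))
E
python3 -c "
import cv2,numpy as np
a=cv2.imread('pics/w1c.png');b=cv2.imread('pics/t1c.png')
a=cv2.resize(a,(400,400));b=cv2.resize(b,(400,327));b=np.pad(b,((0,73),(0,0),(0,0)));cv2.imwrite('pics/cmp.png',np.hstack([a,b]))"
```

```text
w cap [[ 0.52187275 -0.02515355  0.182     ]] knob [[ 0.55325648 -0.09876456  0.18      ]] small [[ 0.59539373 -0.05282012  0.108     ]]
board [[ 0.4831607   0.01635776  0.01      ]
 [ 0.61751564  0.06794758  0.01      ]
 [ 0.68667456 -0.12261422  0.01      ]
 [ 0.54279461 -0.17300575  0.01      ]] [ 0.58253638 -0.05282866  0.01      ]
mat [[0.35087209 0.22109714 0.005     ]
 [0.55044857 0.28875102 0.005     ]
 [0.55441188 0.17343129 0.005     ]
 [0.36028224 0.1627153  0.005     ]]
```

View pics/cmp.png

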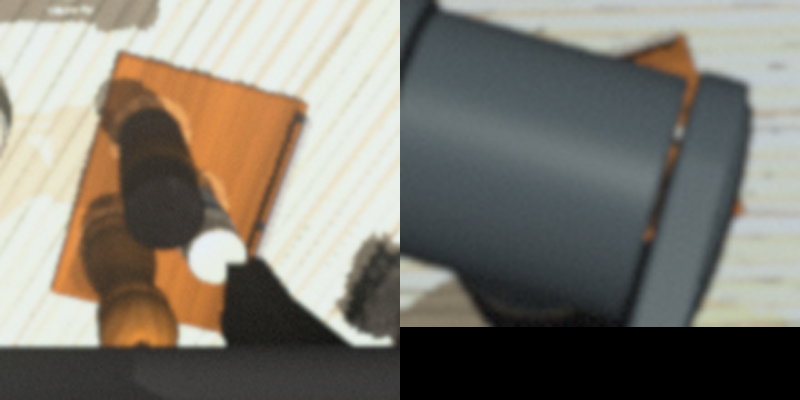

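```bash
python3 - <<'E'
from h import *
c=cam('scene')
for n,p in(('nominal',(.5355,-.020)),('meas',(.5255,-.034)),('mill nom',(.561,-.1065)),('mill meas',(.5655,-.110))):
    print(n,proj(c,[(*p,.01),(*p,.182)]).round(1).tolist())
im=cv2.imread('pics/scene0.png')
cv2.imwrite('pics/s0c.png',cv2.resize(im[160:270,270:400],None,fx=5,fy=5,interpolation=cv2.INTER_CUBIC))
E
```

```text
nominal [[307.3, 226.0], [303.9, 174.9]]
meas [[308.1, 231.4], [304.7, 180.4]]
mill nom [[339.5, 240.6], [340.0, 189.7]]
mill meas [[341.9, 240.4], [342.7, 189.5]]
```

View pics/s0c.png

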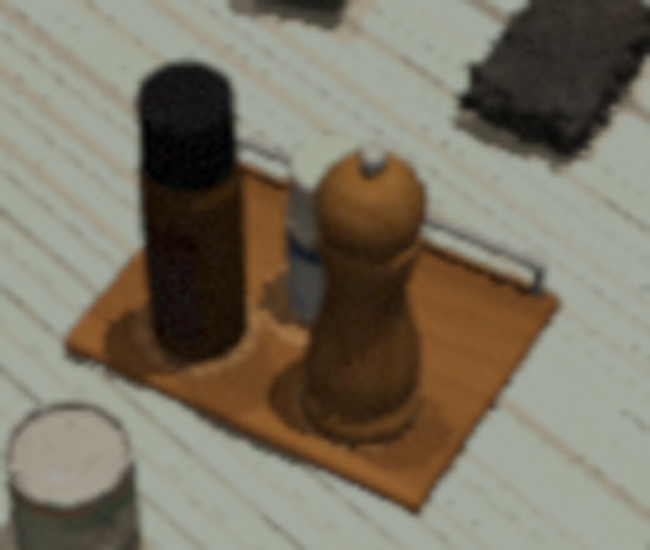

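Scene crop: cap top ellipse centred at (187,88) and upright, mill knob at (372,155), board corners at (68,345), (415,508) and (558,300).

```bash
python3 - <<'E'
from h import *
c=cam('scene'); U=lambda p:np.array(p)/5+np.array([270,160])
b=onz(c,U([(68,345),(415,508),(558,300)]),.01);print('board',b, (b[0]+b[2])/2, np.linalg.norm(b[0]-b[1]),np.linalg.norm(b[2]-b[1]))
print('cap',onz(c,U([(187,88)]),.182),'foot',onz(c,U([(200,335)]),.01),'knob',onz(c,U([(372,150)]),.18),'millfoot',onz(c,U([(360,410)]),.01))
t=cam('top')
bc=np.array([[.4905,.011],[.5455,-.179],[.6865,-.138]]) 
print(proj(t,np.c_[bc,[.01]*3]))
# triangulate cap / knob with first top picture pixels
def tri(a,ua,b,ub):
    P=[np.c_[x['R'],x['t']] for x in(a,b)]; q=[cv2.undistortPoints(np.array([[u]],float),x['K'],np.array(x['dist'])).reshape(2,1) for x,u in((a,ua),(b,ub))]
    X=cv2.triangulatePoints(P[0],P[1],q[0],q[1]); return (X[:3]/X[3]).ravel()
print('tri cap',tri(t,(314.8,199.5),c,U((187,88))),'tri knob',tri(t,(347.25,181.75),c,U((372,153))))
w=np.load('w1.npy',allow_pickle=True).item()
print('tri cap tw',tri(w,(366,213),c,U((187,88))), 'w cap',onz(w,[(366,213)],.182),'w knob',onz(w,[(357,266)],.18))
E
```

```text
board [[ 0.48733775  0.01253076  0.01      ]
 [ 0.54121776 -0.17162715  0.01      ]
 [ 0.68077591 -0.13097149  0.01      ]] [ 0.58405683 -0.05922037  0.01      ] 0.19187805961864365 0.14535941406039068
cap [[ 0.53547884 -0.03157648  0.182     ]] foot [[ 0.53811796 -0.0268175   0.01      ]] knob [[ 0.56854466 -0.11212543  0.18      ]] millfoot [[ 0.56246194 -0.11356787  0.01      ]]
[[298.77052032 223.12781953]
 [368.25935934 201.40424952]
 [351.30252017 151.67250441]]
tri cap [ 0.52716223 -0.0359218   0.18923292] tri knob [ 0.56728995 -0.11137697  0.17789613]
tri cap tw [ 0.52979421 -0.03232694  0.18304217] w cap [[ 0.52570478 -0.03086913  0.182     ]] w knob [[ 0.55905597 -0.1025042   0.18      ]]
```

```bash
python3 -c "
from h import *
go((.585,-.137,.31),120)"
```

```text
t 2.375 shift [-0.1654  0.0577  0.072 ] turn [ 0.01 -0.    1.27] rows>= 3.0300603221904097 0.11901702435464148
```

Request:
carry_out(
  series=[
    [-1,-0.055,0.02,0.02,0,0,1],
    [-1,-0.11,0.04,0.04,0,0,1],
    [-1,-0.165,0.058,0.07,0,0,1],
    [-1,-0.165,0.058,0.07,0,0,1],
    [-1,-0.165,0.058,0.07,0,0,1],
  ],
)

```text
time: 3.0
eef_pos: [0.5848, -0.1369, 0.3114]
eef_rot: [-179.9, -0.1, 120.2]
ft_force: [0.1, 0.8, 1.0]
gripper_width: 0.0872
grip_force: 0.0
```

```bash
python3 - <<'E'
from h import *
c=cam('wrist'); np.save('w2.npy',c,allow_pickle=True)
print(r.read_state()['eef_pos'])
cv2.imwrite('pics/w2.png',cv2.resize(c['color'][:260,160:520,::-1],None,fx=2.2,fy=2.2,interpolation=cv2.INTER_CUBIC))
E
```

```text
[ 0.58468632 -0.13664282  0.31242405]
```

View pics/w2.png

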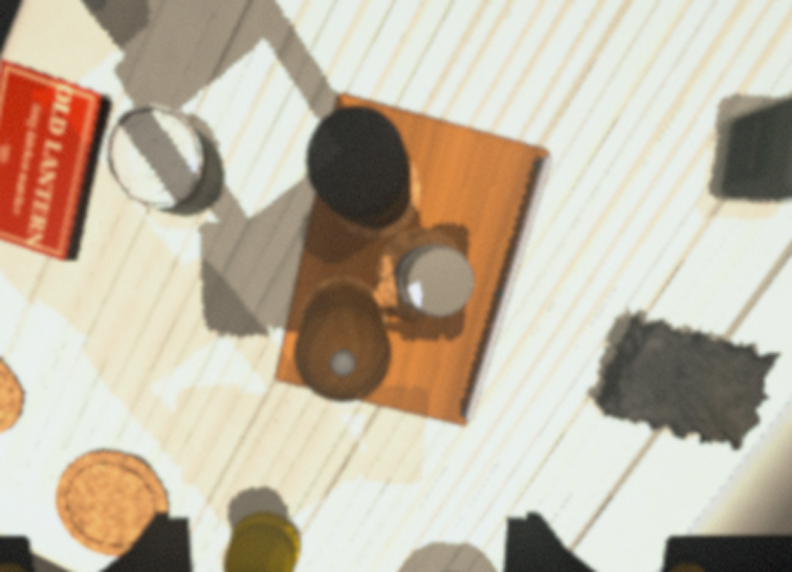

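Straight-down view (scale 2.2): cap (357,158), knob (342,362), small jar cap (438,282), board corners (340,95), (548,150), (467,423), (278,380), large coaster (112,502), tin (155,157).

```bash
python3 - <<'E'
from h import *
c=np.load('w2.npy',allow_pickle=True).item(); U=lambda p:np.array(p)/2.2+np.array([160,0])
for n,p,z in(('cap',(357,158),.182),('knob',(342,362),.18),('millhead',(343,350),.145),('small',(438,282),.108),('tin',(155,157),.072),('coaster',(112,502),.006)):print(n,onz(c,U([p]),z)[0].round(4))
b=onz(c,U([(340,95),(548,150),(467,423),(278,380)]),.01);print(b.round(4),b.mean(0))
print([np.linalg.norm(b[i]-b[i-1]).round(4) for i in range(4)])
E
```

```text
cap [ 0.5284 -0.0334  0.182 ]
knob [ 0.5666 -0.1119  0.18  ]
millhead [ 0.5663 -0.111   0.145 ]
small [ 0.5952 -0.056   0.108 ]
tin [ 0.4193 -0.0774  0.072 ]
coaster [ 0.4775 -0.3219  0.006 ]
[[ 0.4886  0.017   0.01  ]
 [ 0.6259  0.0586  0.01  ]
 [ 0.6821 -0.1274  0.01  ]
 [ 0.5442 -0.1701  0.01  ]] [ 0.5851808  -0.05546803  0.01      ]
[np.float64(0.1952), np.float64(0.1435), np.float64(0.1943), np.float64(0.1443)]
```

```bash
python3 -c "
from h import *
go((.529,-.033,.143),120)"
```

```text
t 3.05 shift [0.1175 0.004  0.1695] turn [ 0.01 -0.02  0.23] rows>= 3.3003198811045564 0.021395938514300498
```

Request:
carry_out(
  series=[
    [-1,0.06,0.002,0,0,0,0],
    [-1,0.1175,0.004,0.02,0,0,0],
    [-1,0.1175,0.004,0.07,0,0,0],
    [-1,0.1175,0.004,0.12,0,0,0],
    [-1,0.1175,0.004,0.15,0,0,0],
  ],
)

```text
time: 3.68
eef_pos: [0.5282, -0.0325, 0.1621]
eef_rot: [180.0, 0.0, 120.3]
ft_force: [-0.6, 0.0, 0.4]
gripper_width: 0.0871
grip_force: 0.0
```

Request:
carry_out(
  series=[
    [-1,0,0,0.019,0,0,0],
    [0.1,0,0,0.019,0,0,0],
    [0.3,0,0,0.019,0,0,0],
    [0.6,0,0,0.019,0,0,0],
    [1,0,0,0.019,0,0,0],
  ],
  newtons=15,
)

```text
time: 4.3
eef_pos: [0.53, -0.0342, 0.1438]
eef_rot: [179.9, 0.1, 120.2]
ft_force: [-0.4, -0.5, -0.3]
gripper_width: 0.055
grip_force: 0.0
```

Request:
carry_out(
  series=[
    [1,0,0,0,0,0,0],
    [1,0,0,0,0,0,0],
    [1,0,0,0,0,0,0],
    [1,0,0,0,0,0,0],
  ],
  newtons=40,
)

```text
time: 4.8
eef_pos: [0.5306, -0.0341, 0.1433]
eef_rot: [179.9, 0.1, 120.2]
ft_force: [2.2, 2.9, 3.3]
gripper_width: 0.0449
grip_force: 39.9
```

```bash
python3 -c "
from h import *
s=r.read_state();print({k:s[k].round(3) if hasattr(s[k],'round') else s[k] for k in ('eef_pos','ft_force','torque','gripper_width','grip_force')})
c=cam('scene');im=c['color'][160:270,270:400,::-1];cv2.imwrite('pics/s1c.png',cv2.resize(im,None,fx=5,fy=5,interpolation=cv2.INTER_CUBIC))"
```

```text
{'eef_pos': array([ 0.531, -0.034,  0.143]), 'ft_force': array([2.196, 2.938, 3.349]), 'torque': array([ 0.494, -0.698,  0.04 ]), 'gripper_width': 0.04487627974904585, 'grip_force': 39.92087407037616}
```

View pics/s1c.png

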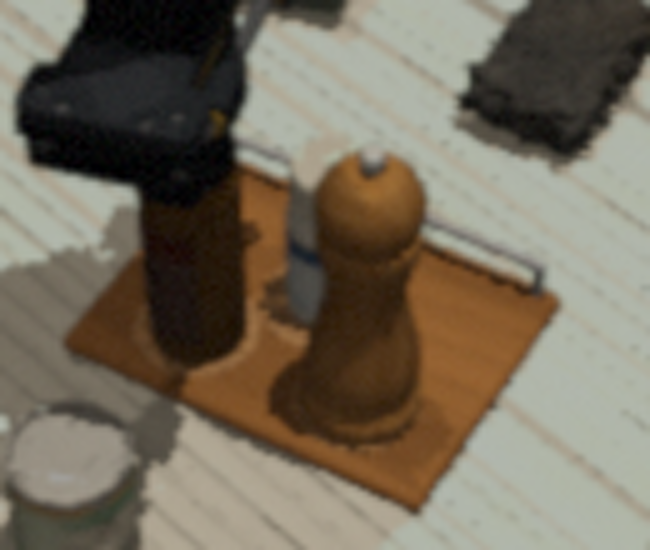

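Jar gripped (44.9 mm), and its foot is still centred on its pale disc. Lifting now.

Request:
carry_out(
  series=[
    [1,0,0,-0.01,0,0,0],
    [1,0,0,-0.03,0,0,0],
    [1,0,0,-0.06,0,0,0],
    [1,0,0,-0.08,0,0,0],
    [1,0,0,-0.08,0,0,0],
  ],
)

```text
time: 5.48
eef_pos: [0.5289, -0.0345, 0.2233]
eef_rot: [-179.9, 0.0, 120.2]
ft_force: [0.1, -0.4, -4.9]
gripper_width: 0.0435
grip_force: 40.1
```

```bash
python3 -c "
from h import *
s=r.read_state();print(s['ft_force'],s['torque'],s['grip_force'])
go((.502,.230,.144),120)"
```

```text
[ 0.1140787  -0.43660583 -4.92505964] [-0.09990491  0.00976656  0.03016846] 40.07526073604822
t 5.475 shift [0.2422 0.1098 0.079 ] turn [-0.05  0.03  0.19] rows>= 4.438308326927722 0.018555604659648024
```

Request:
carry_out(
  series=[
    [1,0.04,0.018,0,0,0,0],
    [1,0.09,0.041,0,0,0,0],
    [1,0.14,0.064,0,0,0,0],
    [1,0.19,0.086,0,0,0,0],
    [1,0.23,0.104,0,0,0,0],
  ],
)

```text
time: 6.1
eef_pos: [0.5012, 0.2182, 0.2206]
eef_rot: [-179.7, -0.1, 120.2]
ft_force: [0.2, 0.4, -4.7]
gripper_width: 0.0438
grip_force: 40.0
```

Request:
carry_out(
  series=[
    [1,0.012,0.006,0.01,0,0,0],
    [1,0.012,0.006,0.035,0,0,0],
    [1,0.012,0.006,0.06,0,0,0],
    [1,0.012,0.006,0.075,0,0,0],
    [1,0.012,0.006,0.075,0,0,0],
  ],
)

```text
time: 6.72
eef_pos: [0.5016, 0.2293, 0.1459]
eef_rot: [-179.7, -0.1, 120.1]
ft_force: [-0.0, -0.6, -4.9]
gripper_width: 0.0432
grip_force: 40.0
```

```bash
python3 -c "
from h import *
s=r.read_state();print(s['ft_force'],s['grip_force'],s['eef_pos'])
go((.502,.230,.1385),120)"
```

```text
[-0.03257802 -0.5999002  -4.94534028] 39.99136572238058 [0.50155006 0.22934139 0.14587825]
t 6.725 shift [0.0003 0.0008 0.0074] turn [-0.29 -0.07  0.14] rows>= 0.1187399019974948 0.030728913367937812
```

Request:
carry_out(
  series=[
    [1,0,0,0.004,0,0,0],
    [1,0,0,0.007,0,0,0],
    [1,0,0,0.009,0,0,0],
    [1,0,0,0.009,0,0,0],
  ],
)

```text
time: 7.22
eef_pos: [0.5038, 0.2303, 0.1406]
eef_rot: [179.9, 0.1, 120.2]
ft_force: [-2.1, -1.3, 4.3]
gripper_width: 0.0437
grip_force: 40.0
```

Touched down (force changed from −4.9 to +4.3). Release slowly and rise.

Request:
carry_out(
  series=[
    [0.2,0,0,0.008,0,0,0],
    [0,0,0,0.008,0,0,0],
    [-0.5,0,0,0.008,0,0,0],
    [-1,0,0,0.008,0,0,0],
    [-1,0,0,0.008,0,0,0],
  ],
)

```text
time: 7.85
eef_pos: [0.5029, 0.2303, 0.1305]
eef_rot: [-180.0, -0.0, 120.2]
ft_force: [0.6, -0.4, 0.6]
gripper_width: 0.0658
grip_force: 0.1
```

Request:
carry_out(
  series=[
    [-1,0,0,-0.02,0,0,0],
    [-1,0,0,-0.07,0,0,0],
    [-1,0,0,-0.12,0,0,0],
    [-1,0,0,-0.16,0,0,0],
    [-1,0,0,-0.16,0,0,0],
  ],
)

```text
time: 8.48
eef_pos: [0.5052, 0.231, 0.2939]
eef_rot: [179.6, 0.1, 120.2]
ft_force: [-0.5, -0.2, -0.2]
gripper_width: 0.087
grip_force: 0.0
```

```bash
python3 -c "
from h import *
go((.585,-.137,.31),120)"
```

```text
t 8.475 shift [-0.3583 -0.1159 -0.0162] turn [0.42 0.12 0.18] rows>= 6.030471118214961 0.04399854954038148
```

Request:
carry_out(
  series=[
    [-1,-0.05,-0.016,-0.01,0,0,0],
    [-1,-0.1,-0.032,-0.015,0,0,0],
    [-1,-0.155,-0.05,-0.015,0,0,0],
    [-1,-0.21,-0.068,-0.015,0,0,0],
    [-1,-0.265,-0.085,-0.015,0,0,0],
  ],
)

```text
time: 9.1
eef_pos: [0.5621, -0.043, 0.3037]
eef_rot: [-179.9, -0.2, 120.2]
ft_force: [1.0, 0.4, -0.3]
gripper_width: 0.0869
grip_force: 0.0
```

Request:
carry_out(
  series=[
    [-1,-0.05,-0.016,0,0,0,0],
    [-1,-0.093,-0.03,0,0,0,0],
    [-1,-0.093,-0.03,0,0,0,0],
    [-1,-0.093,-0.03,0,0,0,0],
  ],
)

```text
time: 9.6
eef_pos: [0.5826, -0.1363, 0.304]
eef_rot: [-179.9, -0.2, 120.1]
ft_force: [-0.5, -0.1, -0.5]
gripper_width: 0.0869
grip_force: 0.0
```

```bash
python3 - <<'E'
from h import *
c=cam('wrist'); np.save('w3.npy',c,allow_pickle=True)
print(r.read_state()['eef_pos'])
cv2.imwrite('pics/w3.png',cv2.resize(c['color'][:260,160:520,::-1],None,fx=2.2,fy=2.2,interpolation=cv2.INTER_CUBIC))
E
```

```text
[ 0.58273194 -0.13567022  0.30449821]
```

View pics/w3.png

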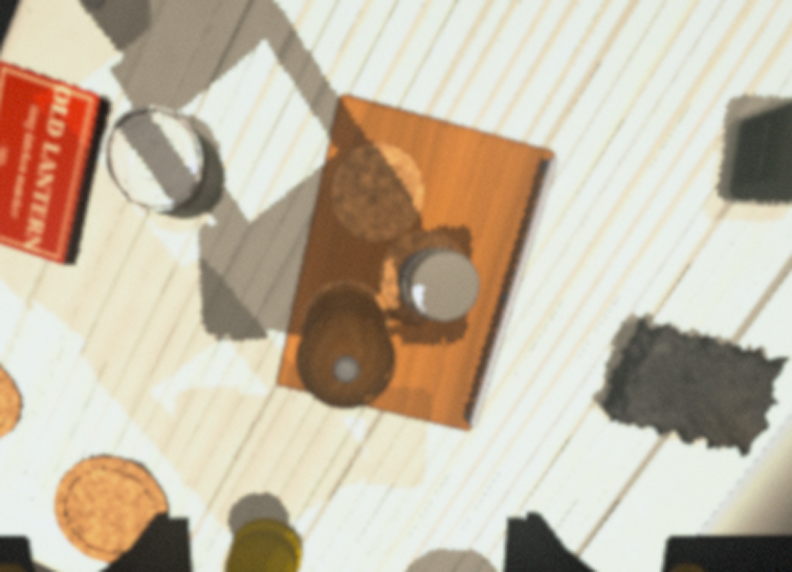

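The tall jar's place disc is now bare at (376,190). The mill knob is at (345,369) and the small jar cap at (440,286), not moved.

```bash
python3 - <<'E'
from h import *
c=np.load('w3.npy',allow_pickle=True).item(); U=lambda p:np.array(p)/2.2+np.array([160,0])
for n,p,z in(('disc',(376,191),.011),('knob',(345,369),.18),('small',(440,286),.108),('coaster',(111,508),.006)):print(n,onz(c,U([p]),z)[0].round(4))
go((.5665,-.1115,.132),120)
E
```

```text
disc [ 0.5371 -0.022   0.011 ]
knob [ 0.5665 -0.1121  0.18  ]
small [ 0.5939 -0.0567  0.108 ]
coaster [ 0.4771 -0.3218  0.006 ]
t 9.65 shift [ 0.0286 -0.0016  0.1726] turn [-0.08 -0.16  0.21] rows>= 2.799008239536982 0.026232855840746364
```

```bash
python3 - <<'E'
from h import *
out=[]
for n,h in(('top',0),('scene',0)):
    c=cam(n); a=proj(c,[(.503,.230,.005),(.503,.230,.177)]); print(n,a.round(1).tolist())
    x,y=a.mean(0).astype(int); im=c['color'][y-45:y+45,x-45:x+45,::-1]
    out.append(cv2.resize(im,(396,396),interpolation=cv2.INTER_CUBIC)); print('crop origin',x-45,y-45,'scale 4.4')
cv2.imwrite('pics/matjar.png',np.hstack(out))
E
```

```text
top [[218.2, 220.6], [200.9, 211.8]]
crop origin 164 171 scale 4.4
scene [[236.9, 181.8], [226.0, 130.9]]
crop origin 186 111 scale 4.4
```

View pics/matjar.png

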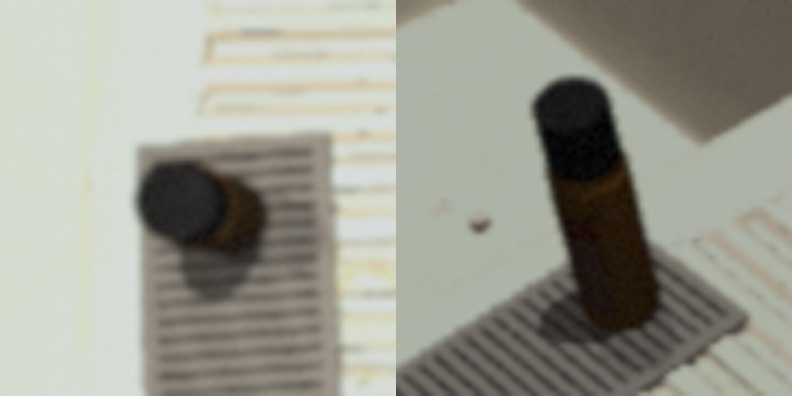

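On the mat, the cap seems closer to the robot than an upright jar at the release point would show, so the jar may be tilted. I'll place the mill first, then check the two together.

Request:
carry_out(
  series=[
    [-1,0.0285,-0.0015,0.02,0,0,0],
    [-1,0.0285,-0.0015,0.07,0,0,0],
    [-1,0.0285,-0.0015,0.12,0,0,0],
    [-1,0.0285,-0.0015,0.16,0,0,0],
    [-1,0.0285,-0.0015,0.1725,0,0,0],
  ],
)

```text
time: 10.38
eef_pos: [0.5662, -0.1112, 0.1312]
eef_rot: [-179.8, -0.2, 120.3]
ft_force: [-0.1, -1.0, 1.1]
gripper_width: 0.0869
grip_force: 0.0
```

Request:
carry_out(
  series=[
    [-1,0,0,0,0,0,0],
    [0.2,0,0,0,0,0,0],
    [1,0,0,0,0,0,0],
    [1,0,0,0,0,0,0],
    [1,0,0,0,0,0,0],
  ],
  newtons=15,
)

```text
time: 11.0
eef_pos: [0.5681, -0.1132, 0.1339]
eef_rot: [180.0, 0.0, 120.2]
ft_force: [-0.8, -0.5, -0.7]
gripper_width: 0.0552
grip_force: 0.0
```

Request:
carry_out(
  series=[
    [1,0,0,0,0,0,0],
    [1,0,0,0,0,0,0],
    [1,0,0,0,0,0,0],
  ],
  newtons=25,
)

```text
time: 11.38
eef_pos: [0.5679, -0.1132, 0.1335]
eef_rot: [-180.0, 0.0, 120.2]
ft_force: [-0.4, -0.3, 2.6]
gripper_width: 0.0467
grip_force: 25.0
```

Request:
carry_out(
  series=[
    [1,0,0,-0.01,0,0,0],
    [1,0,0,-0.03,0,0,0],
    [1,0,0,-0.06,0,0,0],
    [1,0,0,-0.09,0,0,0],
    [1,0,0,-0.09,0,0,0],
  ],
)

```text
time: 12.0
eef_pos: [0.5696, -0.1136, 0.2258]
eef_rot: [179.8, 0.3, 120.2]
ft_force: [0.0, -0.2, -1.8]
gripper_width: 0.0462
grip_force: 25.0
```

```bash
python3 -c "
from h import *
s=r.read_state();print(s['ft_force'],s['torque'],s['grip_force'],s['gripper_width'])
go((.402,.226,.130),120)"
```

```text
[ 0.01973953 -0.17215633 -1.80696811] [-0.12259583  0.0268809  -0.01001091] 24.999793792553646 0.04623021560564589
t 12.0 shift [0.3783 0.0255 0.094 ] turn [0.22 0.28 0.18] rows>= 6.250698691851986 0.037312449126896845
```

Request:
carry_out(
  series=[
    [1,0.04,0.003,0,0,0,0],
    [1,0.09,0.006,0,0,0,0],
    [1,0.145,0.01,0,0,0,0],
    [1,0.2,0.0135,0,0,0,0],
    [1,0.255,0.017,0,0,0,0],
  ],
)

```text
time: 12.62
eef_pos: [0.4525, 0.1173, 0.222]
eef_rot: [-179.9, -0.1, 120.1]
ft_force: [0.7, 0.9, -1.6]
gripper_width: 0.0466
grip_force: 25.0
```

Request:
carry_out(
  series=[
    [1,0.05,0.0035,0,0,0,0],
    [1,0.1,0.007,0.01,0,0,0],
    [1,0.123,0.0085,0.04,0,0,0],
    [1,0.123,0.0085,0.07,0,0,0],
    [1,0.123,0.0085,0.085,0,0,0],
  ],
)

```text
time: 13.25
eef_pos: [0.3976, 0.2265, 0.1358]
eef_rot: [-179.7, -0.1, 120.2]
ft_force: [-0.3, -0.3, -1.5]
gripper_width: 0.0469
grip_force: 25.0
```

```bash
python3 -c "
from h import *
s=r.read_state();print(s['ft_force'],s['eef_pos'],s['grip_force'])
go((.402,.226,.1285),120)"
```

```text
[-0.33736454 -0.25753998 -1.47431858] [0.39761418 0.22652116 0.13583044] 24.999712249637014
t 13.25 shift [-0.0027  0.0036  0.0073] turn [-0.28 -0.08  0.25] rows>= 0.13693078662938715 0.035298737776227794
```

Request:
carry_out(
  series=[
    [1,-0.002,0.003,0.004,0,0,0],
    [1,-0.002,0.003,0.007,0,0,0],
    [1,-0.002,0.003,0.009,0,0,0],
    [1,-0.002,0.003,0.009,0,0,0],
  ],
)

```text
time: 13.75
eef_pos: [0.4038, 0.2263, 0.1296]
eef_rot: [180.0, 0.0, 120.2]
ft_force: [-0.7, 0.7, -1.3]
gripper_width: 0.0469
grip_force: 25.0
```

Request:
carry_out(
  series=[
    [1,0,0,0.0015,0,0,0],
    [1,0,0,0.003,0,0,0],
    [1,0,0,0.003,0,0,0],
  ],
)

```text
time: 14.12
eef_pos: [0.4045, 0.2263, 0.1284]
eef_rot: [179.9, 0.1, 120.2]
ft_force: [-2.2, -3.0, 15.1]
gripper_width: 0.0467
grip_force: 25.0
```

Request:
carry_out(
  series=[
    [0.2,0,0,-0.002,0,0,0],
    [0,0,0,-0.002,0,0,0],
    [-0.5,0,0,-0.002,0,0,0],
    [-1,0,0,-0.002,0,0,0],
    [-1,0,0,-0.002,0,0,0],
  ],
)

```text
time: 14.75
eef_pos: [0.4035, 0.2263, 0.1282]
eef_rot: [-180.0, -0.0, 120.2]
ft_force: [-0.4, -0.3, 0.4]
gripper_width: 0.0691
grip_force: 0.0
```

Request:
carry_out(
  series=[
    [-1,0,0,-0.02,0,0,0],
    [-1,0,0,-0.07,0,0,0],
    [-1,0,0,-0.12,0,0,0],
    [-1,-0.04,0,-0.16,0,0,0],
    [-1,-0.08,0,-0.16,0,0,0],
  ],
)

```text
time: 15.38
eef_pos: [0.4462, 0.157, 0.2919]
eef_rot: [179.5, 0.2, 120.3]
ft_force: [-0.2, 0.6, -0.3]
gripper_width: 0.087
grip_force: 0.0
```

```bash
python3 -c "
from h import *
print(r.read_state()['eef_pos'])
go((.50,.13,.29),120)"
```

```text
[0.44624127 0.15704696 0.29190435]
t 15.375 shift [-0.0505  0.0328  0.0023] turn [0.45 0.2  0.28] rows>= 0.9633496246994412 0.05291926437567149
```

```bash
python3 - <<'E'
from h import *
c=cam('wrist'); np.save('w4.npy',c,allow_pickle=True)
print('jar foot/top',proj(c,[(.503,.230,.005),(.503,.230,.177)]),'mill',proj(c,[(.4035,.2263,.005),(.4035,.2263,.175)]))
cv2.imwrite('pics/w4.png',cv2.resize(c['color'][:260,160:520,::-1],None,fx=2.2,fy=2.2,interpolation=cv2.INTER_CUBIC))
E
```

```text
jar foot/top [[372.84237307 145.90242062]
 [406.76135582 162.88768302]] mill [[315.40616635 113.80441805]
 [315.35917419 111.63155334]]
```

View pics/w4.png

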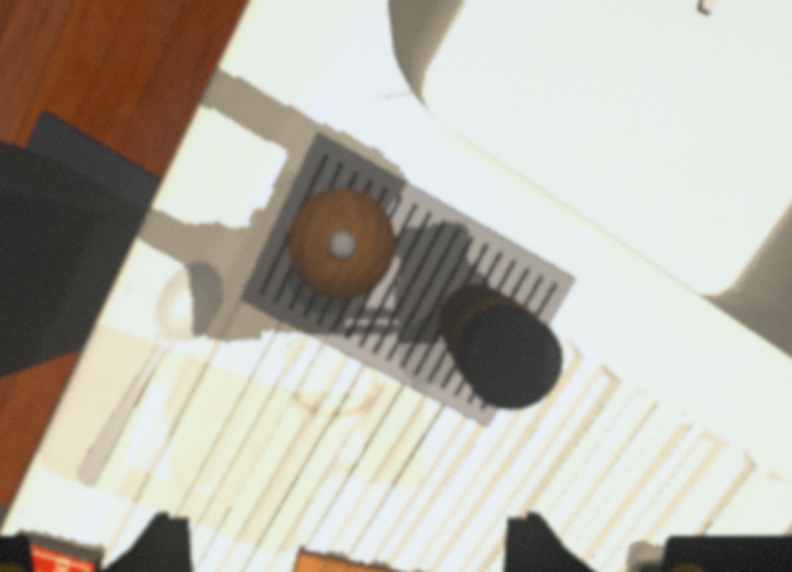

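```bash
python3 - <<'E'
from h import *
w=np.load('w4.npy',allow_pickle=True).item(); s=cam('scene'); t=cam('top')
S=lambda p:((p[0]-396)/4.4+186,p[1]/4.4+111); T=lambda p:(p[0]/4.4+164,p[1]/4.4+171); W=lambda p:(p[0]/2.2+160,p[1]/2.2)
for n,c,cap,ft in(('w',w,W((512,356)),W((476,320))),('s',s,S((572,108)),S((624,302))),('t',t,T((182,202)),T((225,210)))):
    print(n,'cap',onz(c,[cap],.177)[0].round(4),'foot',onz(c,[ft],.005)[0].round(4))
out=[]
for c,o in((s,(186,111)),(w,(320,100))):
    im=c['color'][o[1]:o[1]+90,o[0]:o[0]+90,::-1].astype(float)
    im=255*np.clip(im/255,0,1)**.5
    out.append(cv2.resize(im.astype(np.uint8),(400,400),interpolation=cv2.INTER_CUBIC))
cv2.imwrite('pics/tilt.png',np.hstack(out))
E
```

```text
w cap [0.4907 0.224  0.177 ] foot [0.5073 0.2333 0.005 ]
s cap [0.493  0.2155 0.177 ] foot [0.5097 0.235  0.005 ]
t cap [0.491  0.2193 0.177 ] foot [0.5082 0.2383 0.005 ]
```

View pics/tilt.png

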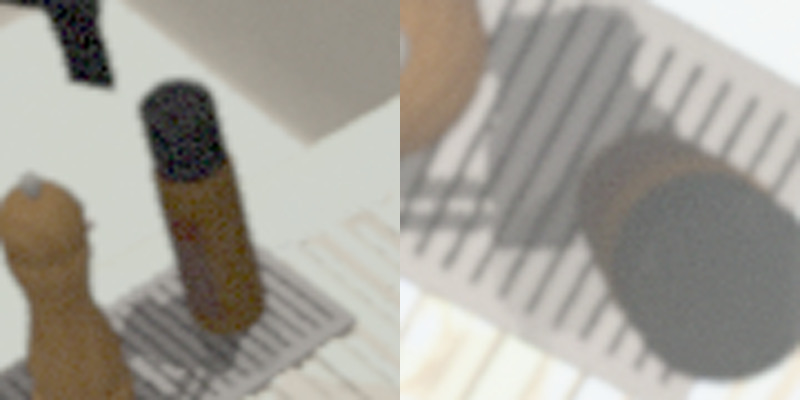

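The jar really is tilted: all three views put its cap at about (.4915,.2195) and its foot at (.508,.2355), about 0.13 rad. The mill beside it is upright. I'll regrasp along the jar's axis and straighten it.

```bash
python3 -c "
from h import *
s=r.read_state();print(s['eef_pos'],s['eef_rot'])
go((.4952,.2231,.1368),120)"
```

```text
[0.44441263 0.15605249 0.2884943 ] [1.79974886e+02 3.66951989e-03 1.19992988e+02]
t 15.525 shift [0.0327 0.0774 0.1517] turn [ 0.03  0.   -0.01] rows>= 2.7752454138208527 0.0024608554046480005
```

Request:
carry_out(
  series=[
    [-1,0.02,0.035,0,-3.7,1,0],
    [-1,0.03,0.066,0.05,-7.4,1.9,0],
    [-1,0.03,0.068,0.08,-7.4,1.9,0],
    [-1,0.0315,0.073,0.12,-7.4,1.9,0],
    [-1,0.0327,0.0774,0.15,-7.4,1.9,0],
  ],
)

```text
time: 16.15
eef_pos: [0.4922, 0.2252, 0.136]
eef_rot: [172.8, -2.0, 120.3]
ft_force: [0.1, -0.6, 0.0]
gripper_width: 0.087
grip_force: 0.0
```

Request:
carry_out(
  series=[
    [-1,0,0,0.001,0,0,0],
    [0.2,0,0,0.001,0,0,0],
    [0.8,0,0,0.001,0,0,0],
    [1,0,0,0.001,0,0,0],
    [1,0,0,0.001,0,0,0],
  ],
  newtons=12,
)

```text
time: 16.77
eef_pos: [0.4947, 0.2244, 0.1381]
eef_rot: [172.5, -1.9, 120.3]
ft_force: [0.4, 0.5, 0.3]
gripper_width: 0.0546
grip_force: 0.0
```

Request:
carry_out(
  series=[
    [1,0,0,0.001,0,0,0],
    [1,0,0,0.001,0,0,0],
    [1,0,0,0.001,0,0,0],
    [1,0,0,0.001,0,0,0],
  ],
  newtons=12,
)

```text
time: 17.27
eef_pos: [0.4944, 0.2245, 0.1367]
eef_rot: [172.6, -1.9, 120.3]
ft_force: [-0.8, -1.1, 5.5]
gripper_width: 0.0444
grip_force: 12.0
```

```bash
python3 -c "
from h import *
s=r.read_state();print(s['ft_force'],s['torque'],s['eef_pos'],s['eef_rot'],s['gripper_width'])"
```

```text
[-0.81193206 -1.09092792  5.48113567] [-0.30134644  0.43142374 -0.04209256] [0.49439888 0.22445674 0.13666624] [172.59999274  -1.89333415 120.29676991] 0.04435574016801303
```

Request:
carry_out(
  series=[
    [1,0,0,0,0,0,0],
    [1,0,0,0,0,0,0],
    [1,0.0003,0.001,-0.008,0,0,0],
    [1,0.0006,0.002,-0.018,0,0,0],
    [1,0.0006,0.002,-0.018,0,0,0],
  ],
  newtons=40,
)

```text
time: 17.9
eef_pos: [0.4946, 0.2244, 0.1551]
eef_rot: [172.5, -1.9, 120.3]
ft_force: [1.1, 0.9, -5.3]
gripper_width: 0.0433
grip_force: 39.8
```

```bash
python3 -c "
from h import *
s=r.read_state();print(s['ft_force'],s['torque'],s['eef_pos'],s['eef_rot'],s['gripper_width'])
go((.498,.228,.155),120.2)"
```

```text
[ 1.10944284  0.91500802 -5.32488466] [-0.24059214  0.14546431 -0.02365276] [0.49461991 0.22443656 0.15505202] [172.52010794  -1.86616943 120.29479497] 0.04334757998315516
t 17.9 shift [0.0014 0.0047 0.0007] turn [ 7.48 -1.87 -0.03] rows>= 0.07858879203848028 0.7203680111206726
```

Request:
carry_out(
  series=[
    [1,0.0005,0.002,0,3.7,-0.9,0],
    [1,0.0014,0.0047,0,7.5,-1.9,0],
    [1,0.0014,0.0047,0,7.5,-1.9,0],
    [1,0.0014,0.0047,0,7.5,-1.9,0],
  ],
)

```text
time: 18.4
eef_pos: [0.4966, 0.2277, 0.1546]
eef_rot: [-179.9, -0.0, 120.2]
ft_force: [-0.2, -0.8, -4.2]
gripper_width: 0.0435
grip_force: 39.8
```

```bash
cat > tilt.py <<'E'
from h import *
import sys
# dark jar: project expected upright axis & measure the dark blob edges in scene view, rows along the body
c=cam('scene'); g=c['color'].max(2).astype(int)
x,y=float(sys.argv[1]),float(sys.argv[2]); zf=float(sys.argv[3])
for z in (.02,.04,.06,.08,.10,.12):
    u,v=proj(c,[(x,y,zf+z)])[0]; row=g[int(round(v)),int(u)-22:int(u)+23]
    d=np.where(row<105)[0]; print(z,round(u,1),'dark',int(u)-22+d.min(),int(u)-22+d.max(),row[::3])
E
python3 tilt.py .498 .228 .022; python3 -c "
from h import *
s=r.read_state();print(s['eef_pos'],s['eef_rot'],s['ft_force'])"
```

```text
0.02 233.6 dark 219 252 [113 113 113  85  57  23  27  34  36  34  32  76  78  81 108]
0.04 232.4 dark 222 245 [175 174 174 139  95  27  28  30  38  36  35  56 123 165 170]
0.06 231.1 dark 222 241 [173 174 175 175 141  26  27  31  41  39  36 125 137 172 175]
0.08 229.8 dark 221 239 [174 174 174 175 165  25  24  26  39  41  38 142 176 175 175]
0.1 228.5 dark 219 238 [176 175 175 174 148  31  35  31  35  39  39 148 174 174 174]
0.12 227.2 dark 217 236 [175 175 175 175  60   7   8   6   8  27  55 162 175 174 175]
[0.49648939 0.22753982 0.15468505] [-1.79841904e+02 -4.51826153e-02  1.20165660e+02] [-0.22346051  1.38272693 -4.46983544]
```

The jar now hangs upright in the hand, with body centres matching a vertical axis. Lowering.

Request:
carry_out(
  series=[
    [1,0,0,0.006,0,0,0],
    [1,0,0,0.011,0,0,0],
    [1,0,0,0.014,0,0,0],
    [1,0,0,0.0155,0,0,0],
    [1,0,0,0.0155,0,0,0],
  ],
)

```text
time: 19.08
eef_pos: [0.4974, 0.2279, 0.1395]
eef_rot: [-179.9, -0.0, 120.2]
ft_force: [-0.6, 0.2, -5.0]
gripper_width: 0.0435
grip_force: 39.8
```

Request:
carry_out(
  series=[
    [1,0,0,0.0015,0,0,0],
    [1,0,0,0.003,0,0,0],
    [1,0,0,0.003,0,0,0],
  ],
)

```text
time: 19.45
eef_pos: [0.498, 0.2278, 0.1379]
eef_rot: [-180.0, 0.0, 120.2]
ft_force: [-0.8, -1.8, 4.1]
gripper_width: 0.0433
grip_force: 39.8
```

Request:
carry_out(
  series=[
    [0,0,0,0,0,0,0],
    [-0.08,0,0,0,0,0,0],
    [-0.16,0,0,0,0,0,0],
    [-0.3,0,0,0,0,0,0],
    [-0.5,0,0,0,0,0,0],
  ],
  newtons=15,
)

```text
time: 20.08
eef_pos: [0.4975, 0.2279, 0.1365]
eef_rot: [-179.9, -0.0, 120.2]
ft_force: [-0.1, 0.8, -0.1]
gripper_width: 0.0601
grip_force: 0.1
```

Request:
carry_out(
  series=[
    [-1,0,0,0,0,0,0],
    [-1,0,0,0,0,0,0],
    [-1,0,0,0,0,0,0],
    [-1,0,0,0,0,0,0],
  ],
)

```text
time: 20.58
eef_pos: [0.4976, 0.2279, 0.1367]
eef_rot: [-179.9, 0.0, 120.2]
ft_force: [0.1, 0.1, -0.9]
gripper_width: 0.0861
grip_force: 0.0
```

```bash
python3 tilt.py .498 .228 .005
```

```text
0.02 234.6 dark 212 256 [86 56 54 50 50 25 29 28 32 35 30 93 85 96 82]
0.04 233.4 dark 220 251 [114 113 126 103  59  26  30  31  32  37  30  62  58  94 139]
0.06 232.2 dark 222 247 [175 173 174 155  77  27  29  26  38  36  34  46  65 163 168]
0.08 230.9 dark 221 240 [167 175 175 174 140  29  33  29  32  37  36 129 156 173 175]
0.1 229.7 dark 215 238 [174 175 171   9   7   8  20  17  36  50  43 173 176 175 175]
0.12 228.3 dark 213 236 [175 175 146  13   6   9   6   7   6  12  62 173 175 174 174]
```

Request:
carry_out(
  series=[
    [-1,0,0,-0.03,0,0,0],
    [-1,0,0,-0.08,0,0,0],
    [-1,0,0,-0.13,0,0,0],
    [-1,-0.04,0,-0.155,0,0,0],
    [-1,-0.09,0,-0.155,0,0,0],
  ],
)

```text
time: 21.25
eef_pos: [0.5446, 0.1504, 0.2949]
eef_rot: [179.7, 0.2, 120.3]
ft_force: [0.2, -0.8, -0.8]
gripper_width: 0.087
grip_force: 0.0
```

```bash
cat > two.py <<'E'
from h import *
import sys
x,y,zf=map(float,sys.argv[1:4]); out=[]
for n in('wrist','scene'):
    c=cam(n); a=proj(c,[(x,y,zf),(x,y,zf+.172)]); m=a.mean(0).astype(int)
    o=np.clip(m-45,0,[549,309]); im=c['color'][o[1]:o[1]+90,o[0]:o[0]+90,::-1]/255.
    out.append(cv2.resize((255*im**.5).astype(np.uint8),(400,400),interpolation=cv2.INTER_CUBIC))
    print(n,'origin',o,'pred foot/top in crop',((a-o)*400/90).round(0).tolist())
cv2.imwrite('pics/%s.png'%sys.argv[4],np.hstack(out))
E
python3 two.py .498 .228 .005 two1; python3 -c "
from h import *
print(r.read_state()['eef_pos'])"
```

```text
wrist origin [271  59] pred foot/top in crop [[203.0, 216.0], [203.0, 188.0]]
scene origin [185 112] pred foot/top in crop [[226.0, 316.0], [177.0, 90.0]]
[0.54589328 0.14654234 0.29255391]
```

View pics/two1.png

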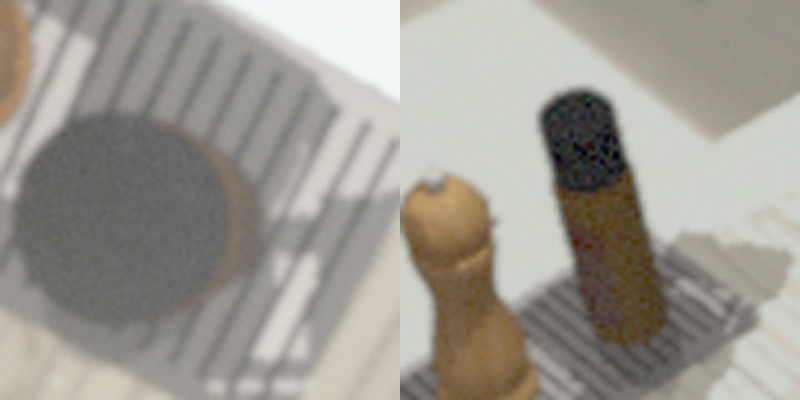

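The jar still leans slightly after release. I'll check whether the lean is changing with time by repeating the cap centroid.

```bash
cat > cap.py <<'E'
from h import *
def cap(n,x,y,z,h=45):
    c=cam(n); p=proj(c,[(x,y,z)])[0]; m=(c['color'].max(2)<45).astype(np.uint8)
    k=np.zeros_like(m); X,Y=p.astype(int); k[max(Y-h,0):Y+h,max(X-h,0):X+h]=1
    ct=max(cv2.findContours(m*k,cv2.RETR_EXTERNAL,cv2.CHAIN_APPROX_NONE)[0],key=cv2.contourArea)
    (u,v),rad=cv2.minEnclosingCircle(ct); print(n,r.read_state()['time'],'cap',onz(c,[(u,v)],z)[0].round(4),'r',round(rad,1),cv2.boundingRect(ct))
cap('wrist',.485,.221,.177); cap('top',.485,.221,.177,25)
E
python3 cap.py
```

```text
wrist 21.4 cap [0.4861 0.2147 0.177 ] r 23.6 (276, 80, 47, 45)
top 21.45 cap [0.4877 0.1888 0.177 ] r 25.8 (208, 194, 21, 50)
```

Request:
carry_out(
  series=[
    [-1,0,0,0,0,0,0],
    [-1,0,0,0,0,0,0],
    [-1,0,0,0,0,0,0],
    [-1,0,0,0,0,0,0],
    [-1,0,0,0,0,0,0],
  ],
)

```text
time: 22.08
eef_pos: [0.5429, 0.1504, 0.2916]
eef_rot: [-179.9, 0.0, 120.2]
ft_force: [0.7, 0.3, 0.3]
gripper_width: 0.0869
grip_force: 0.0
```

```bash
python3 cap.py; python3 tilt.py .497 .226 .005
```

```text
wrist 22.125 cap [0.4856 0.2153 0.177 ] r 23.8 (277, 86, 47, 40)
top 22.175 cap [0.4878 0.19   0.177 ] r 26.0 (207, 194, 22, 50)
0.02 234.7 dark 213 256 [134  60  54  49  49  26  27  30  33  25  27  72  53  99  83]
0.04 233.5 dark 221 255 [173 172 171 133  56  23  27  30  34  30  26  48  54  51  69]
0.06 232.3 dark 223 254 [173 171 172 172 125  27  27  30  32  29  30  60  82 110 109]
0.08 231.1 dark 221 239 [172 173 172 173  66  29  34  31  28  28  47 171 173 172 173]
0.1 229.8 dark 219 238 [173 173 173 173  92  31  16  20  30  30  32 170 173 171 173]
0.12 228.5 dark 218 236 [173 172 172 171 104   3   4  13  10   9  49 170 172 172 172]
```

The lean is static at about 0.075 rad, which matches the lean measured at the start (cap against disc), so it is how this jar stands. On to the small jar.

```bash
python3 -c "
from h import *
go((.5945,-.056,.20),155)"
```

```text
t 22.225 shift [-0.2042 -0.0589  0.0918] turn [-9.000e-02 -3.000e-02 -3.483e+01] rows>= 3.70356190372548 3.254772102854216
```

Request:
carry_out(
  series=[
    [-1,-0.05,-0.015,0,0,0,-7],
    [-1,-0.1,-0.03,0.02,0,0,-16],
    [-1,-0.15,-0.045,0.05,0,0,-26],
    [-1,-0.204,-0.059,0.09,0,0,-35],
    [-1,-0.204,-0.059,0.09,0,0,-35],
  ],
)

```text
time: 22.85
eef_pos: [0.5935, -0.059, 0.1988]
eef_rot: [-179.8, -0.3, 154.9]
ft_force: [-0.5, 1.1, 0.4]
gripper_width: 0.0873
grip_force: 0.0
```

```bash
python3 -c "
from h import *
print(r.read_state()['eef_pos'])
go((.5945,-.056,.055),155)
c=cam('wrist'); print(proj(c,[(.5945,-.0563,.108)]))
g=cv2.cvtColor(c['color'],cv2.COLOR_RGB2HSV); cv2.imwrite('pics/w6.png',c['color'][:,:,::-1])"
```

```text
[ 0.59350446 -0.05904345  0.19876484]
t 22.85 shift [-0.0004  0.0036  0.1438] turn [-0.16 -0.32 -0.09] rows>= 2.3008079854976655 0.034253871046278896
[[322.44120078 205.7688607 ]]
```

Request:
carry_out(
  series=[
    [-1,0,0.003,0.03,0,0,0],
    [-1,0,0.003,0.07,0,0,0],
    [-1,0,0.003,0.11,0,0,0],
    [-1,0,0.003,0.1435,0,0,0],
    [-0.4,0,0.003,0.1435,0,0,0],
  ],
)

```text
time: 23.52
eef_pos: [0.5938, -0.0514, 0.057]
eef_rot: [-179.9, -0.3, 155.2]
ft_force: [0.7, -0.1, -0.0]
gripper_width: 0.0827
grip_force: 0.0
```

Request:
carry_out(
  series=[
    [0.2,0,0,0,0,0,0],
    [1,0,0,0,0,0,0],
    [1,0,0,0,0,0,0],
    [1,0,0,0,0,0,0],
    [1,0,0,0,0,0,0],
  ],
  newtons=12,
)

```text
time: 24.15
eef_pos: [0.5957, -0.0533, 0.0588]
eef_rot: [-179.9, -0.0, 155.2]
ft_force: [-0.9, 0.6, 2.3]
gripper_width: 0.0415
grip_force: 12.0
```

Request:
carry_out(
  series=[
    [1,0,0,0,0,0,0],
    [1,0,0,0,0,0,0],
    [1,0,0,0,0,0,0],
  ],
  newtons=30,
)

```text
time: 24.52
eef_pos: [0.5957, -0.0533, 0.0588]
eef_rot: [-179.9, -0.0, 155.2]
ft_force: [-0.3, 0.7, 4.6]
gripper_width: 0.0411
grip_force: 30.0
```

Request:
carry_out(
  series=[
    [1,0,0,-0.01,0,0,0],
    [1,0,0,-0.03,0,0,0],
    [1,0,0,-0.06,0,0,0],
    [1,0,0,-0.07,0,0,0],
    [1,0,0,-0.07,0,0,0],
  ],
)

```text
time: 25.15
eef_pos: [0.5955, -0.0533, 0.1284]
eef_rot: [-179.9, -0.0, 155.2]
ft_force: [0.1, 1.0, -2.5]
gripper_width: 0.041
grip_force: 30.0
```

```bash
python3 -c "
from h import *
s=r.read_state();print(s['ft_force'],s['gripper_width'],s['torque'])
go((.477,-.3215,.12),155)"
```

```text
[ 0.0916851   0.9853845  -2.50609998] 0.04098485014716528 [-0.07917278 -0.01263051  0.00286328]
t 25.15 shift [-0.005  -0.2932  0.0088] turn [-0.08 -0.02  0.17] rows>= 4.693369028665468 0.017819724783500305
```

Request:
carry_out(
  series=[
    [1,-0.001,-0.05,0,0,0,0],
    [1,-0.002,-0.11,0,0,0,0],
    [1,-0.003,-0.17,0,0,0,0],
    [1,-0.004,-0.23,0,0,0,0],
    [1,-0.005,-0.275,0,0,0,0],
  ],
)

```text
time: 25.78
eef_pos: [0.4826, -0.3066, 0.1271]
eef_rot: [-179.9, -0.2, 155.1]
ft_force: [0.8, 0.0, -2.5]
gripper_width: 0.0408
grip_force: 30.0
```

Request:
carry_out(
  series=[
    [1,0,-0.018,0.01,0,0,0],
    [1,0,-0.018,0.03,0,0,0],
    [1,0,-0.018,0.05,0,0,0],
    [1,0,-0.018,0.06,0,0,0],
    [1,0,-0.018,0.06,0,0,0],
  ],
)

```text
time: 26.4
eef_pos: [0.4764, -0.32, 0.0673]
eef_rot: [-180.0, -0.2, 155.2]
ft_force: [0.3, 0.5, -2.5]
gripper_width: 0.0411
grip_force: 30.0
```

```bash
python3 -c "
from h import *
s=r.read_state();print(s['ft_force'],s['eef_pos'])
go((.477,-.3215,.0550),155)"
```

```text
[ 0.32100125  0.46773917 -2.46419392] [ 0.47638803 -0.31998818  0.06725693]
t 26.4 shift [-0.0012 -0.0011  0.0123] turn [-0.01 -0.23  0.21] rows>= 0.19783945007397233 0.029490584089563593
```

Request:
carry_out(
  series=[
    [1,-0.001,-0.001,0.006,0,0,0],
    [1,-0.001,-0.001,0.01,0,0,0],
    [1,-0.001,-0.001,0.012,0,0,0],
    [1,-0.001,-0.001,0.013,0,0,0],
    [1,-0.001,-0.001,0.013,0,0,0],
  ],
)

```text
time: 27.02
eef_pos: [0.4774, -0.3227, 0.0557]
eef_rot: [-179.9, -0.0, 155.2]
ft_force: [-0.4, 1.0, -1.8]
gripper_width: 0.0409
grip_force: 30.0
```

Request:
carry_out(
  series=[
    [1,0,0,0.001,0,0,0],
    [1,0,0,0.002,0,0,0],
    [1,0,0,0.002,0,0,0],
  ],
)

```text
time: 27.4
eef_pos: [0.4777, -0.3229, 0.0551]
eef_rot: [-179.9, 0.0, 155.2]
ft_force: [-2.0, 1.4, 7.0]
gripper_width: 0.0412
grip_force: 30.0
```

Request:
carry_out(
  series=[
    [0.1,0,0,0.001,0,0,0],
    [-0.05,0,0,0.001,0,0,0],
    [-0.3,0,0,0.001,0,0,0],
    [-1,0,0,0.001,0,0,0],
    [-1,0,0,0.001,0,0,0],
  ],
  newtons=12,
)

```text
time: 28.02
eef_pos: [0.4773, -0.3226, 0.0524]
eef_rot: [-179.9, -0.1, 155.2]
ft_force: [0.7, 0.6, 0.2]
gripper_width: 0.068
grip_force: 0.0
```

Request:
carry_out(
  series=[
    [-1,0,0,0.001,0,0,0],
    [-1,0,0,0.001,0,0,0],
    [-1,0,0,-0.02,0,0,0],
    [-1,0,0,-0.07,0,0,0],
    [-1,0,0,-0.12,0,0,0],
  ],
)

```text
time: 28.65
eef_pos: [0.4772, -0.3223, 0.1734]
eef_rot: [-179.9, -0.1, 155.2]
ft_force: [1.1, -0.3, 0.2]
gripper_width: 0.0869
grip_force: 0.0
```

Request:
carry_out(
  series=[
    [-1,-0.02,0,-0.05,0,0,0],
    [-1,-0.06,0,-0.1,0,0,0],
    [-1,-0.08,0,-0.12,0,0,0],
    [-1,-0.08,0,-0.12,0,0,0],
    [-1,-0.08,0,-0.12,0,0,0],
  ],
)

```text
time: 29.28
eef_pos: [0.5487, -0.3548, 0.2906]
eef_rot: [-180.0, -0.3, 155.2]
ft_force: [-0.4, -0.1, -0.9]
gripper_width: 0.0867
grip_force: 0.0
```

```bash
python3 - <<'E'
from h import *
c=cam('wrist'); a=proj(c,[(.477,-.3215,.006),(.477,-.3215,.104)]);print(a)
o=np.clip(a[0].astype(int)-60,0,None); print(o)
i1=cv2.resize(c['color'][o[1]:o[1]+120,o[0]:o[0]+120,::-1],(400,400),interpolation=cv2.INTER_CUBIC)
s=cam('scene');b=proj(s,[(.477,-.3215,.006),(.477,-.3215,.104)]);q=b[0].astype(int)-[45,60];print((b-q)*400/90)
i2=cv2.resize(s['color'][q[1]:q[1]+90,q[0]:q[0]+90,::-1],(400,400),interpolation=cv2.INTER_CUBIC)
print((a-o)*400/120); cv2.imwrite('pics/coast.png',np.hstack([i1,i2]))
# tall things on the mat must be untouched
E
```

```text
[[318.60740096 117.68379921]
 [318.84218494 116.96608991]]
[258  57]
[[200.79845265 267.0723291 ]
 [217.10985544 154.45400043]]
[[202.02466987 202.27933071]
 [202.80728313 199.88696638]]
```

View pics/coast.png

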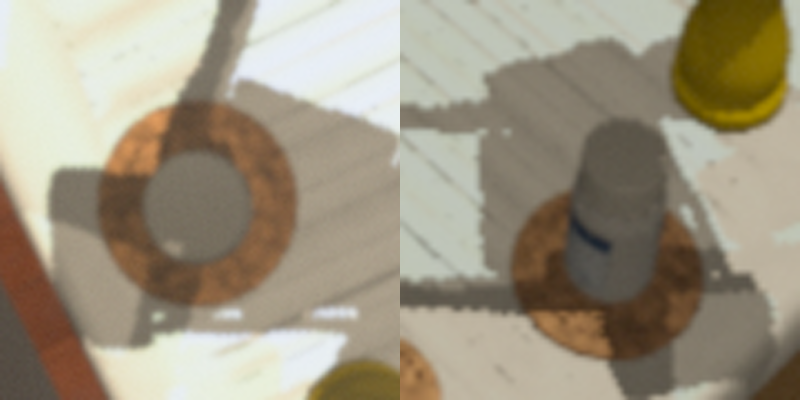

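Wrist view: jar cap (198,207) on coaster centre (198,203), so it is centred, and it stands upright in the scene view. That was the 14th picture, so from here I check numerically. Next I take the mill back.

```bash
python3 -c "
from h import *
go((.4035,.2265,.27),120)"
```

```text
t 29.375 shift [0.3758 0.4666 0.0226] turn [-0.1  -0.32 35.16] rows>= 9.592007555194213 3.285811565405723
```

Request:
carry_out(
  series=[
    [-1,0.037,0.046,0,0,0,0],
    [-1,0.074,0.092,0,0,0,0],
    [-1,0.111,0.138,0,0,0,0],
    [-1,0.148,0.184,0,0,0,0],
    [-1,0.186,0.23,0,0,0,0],
  ],
)

```text
time: 30.0
eef_pos: [0.476, -0.0672, 0.2914]
eef_rot: [-179.9, -0.2, 155.1]
ft_force: [0.7, 0.4, 0.1]
gripper_width: 0.0871
grip_force: 0.0
```

Request:
carry_out(
  series=[
    [-1,0.037,0.046,0,0,0,5],
    [-1,0.074,0.092,0,0,0,15],
    [-1,0.111,0.138,0,0,0,25],
    [-1,0.148,0.184,0.01,0,0,35],
    [-1,0.188,0.235,0.02,0,0,35],
  ],
)

```text
time: 30.62
eef_pos: [0.4093, 0.2053, 0.2744]
eef_rot: [-179.8, 0.0, 120.0]
ft_force: [0.3, -0.4, -0.3]
gripper_width: 0.0868
grip_force: 0.0
```

```bash
python3 -c "
from h import *
go((.4037,.2265,.1284),120.2)"
```

```text
t 30.625 shift [0.0212 0.0061 0.146 ] turn [-0.16  0.   -0.23] rows>= 2.3624103854700866 0.025653353953578654
```

Request:
carry_out(
  series=[
    [-1,0,0,0,0,0,0],
    [-1,0,0,0,0,0,0],
  ],
)

```text
time: 30.88
eef_pos: [0.4099, 0.204, 0.2746]
eef_rot: [-179.8, 0.0, 120.2]
ft_force: [0.9, -0.7, -0.5]
gripper_width: 0.0871
grip_force: 0.0
```

```bash
python3 -c "
from h import *
go((.4037,.2265,.1284),120.2)"
```

```text
t 30.875 shift [0.0226 0.0065 0.1461] turn [-0.21  0.01  0.05] rows>= 2.3683512872435153 0.019810640695953643
```

Request:
carry_out(
  series=[
    [-1,0.0225,0.0065,0.02,0,0,0],
    [-1,0.0225,0.0065,0.06,0,0,0],
    [-1,0.0225,0.0065,0.1,0,0,0],
    [-1,0.0225,0.0065,0.13,0,0,0],
    [-1,0.0225,0.0065,0.145,0,0,0],
  ],
)

```text
time: 31.5
eef_pos: [0.4048, 0.2246, 0.1286]
eef_rot: [-179.7, -0.0, 120.0]
ft_force: [-1.3, -0.6, 1.3]
gripper_width: 0.0867
grip_force: 0.0
```

Request:
carry_out(
  series=[
    [-0.3,0,0,0,0,0,0],
    [0.3,0,0,0,0,0,0],
    [1,0,0,0,0,0,0],
    [1,0,0,0,0,0,0],
    [1,0,0,0,0,0,0],
  ],
  newtons=12,
)

```text
time: 32.12
eef_pos: [0.4048, 0.227, 0.1306]
eef_rot: [-179.9, 0.0, 120.2]
ft_force: [-0.2, 0.0, 2.9]
gripper_width: 0.0469
grip_force: 12.0
```

Request:
carry_out(
  series=[
    [1,0,0,0,0,0,0],
    [1,0,0,0,0,0,0],
    [1,0,0,0,0,0,0],
    [1,0,0,0,0,0,0],
  ],
  newtons=25,
)

```text
time: 32.62
eef_pos: [0.4048, 0.227, 0.1306]
eef_rot: [-179.9, 0.0, 120.2]
ft_force: [-1.2, 0.6, 5.6]
gripper_width: 0.0469
grip_force: 25.0
```

Request:
carry_out(
  series=[
    [1,0,0,-0.01,0,0,0],
    [1,0,0,-0.03,0,0,0],
    [1,0,0,-0.06,0,0,0],
    [1,0,0,-0.09,0,0,0],
    [1,0,0,-0.09,0,0,0],
  ],
)

```text
time: 33.25
eef_pos: [0.4066, 0.2276, 0.2222]
eef_rot: [179.8, 0.1, 120.2]
ft_force: [0.3, 0.4, -2.2]
gripper_width: 0.0466
grip_force: 25.0
```

```bash
python3 -c "
from h import *
s=r.read_state();print(s['ft_force'],s['torque'],s['gripper_width'])
go((.568,-.113,.16),120.2)"
```

```text
[ 0.30760533  0.36271881 -2.16467334] [-0.06086558 -0.00739475  0.02985722] 0.04661676950979502
t 33.25 shift [-0.3755 -0.0319  0.0626] turn [ 0.23  0.08 -0.02] rows>= 6.1123401699448525 0.022649508118638993
```

Request:
carry_out(
  series=[
    [1,-0.04,-0.0035,0,0,0,0],
    [1,-0.09,-0.0075,0,0,0,0],
    [1,-0.145,-0.012,0,0,0,0],
    [1,-0.2,-0.017,0,0,0,0],
    [1,-0.255,-0.0215,0,0,0,0],
  ],
)

```text
time: 33.88
eef_pos: [0.5142, -0.0057, 0.2187]
eef_rot: [-179.8, -0.1, 120.2]
ft_force: [0.3, 0.1, -1.9]
gripper_width: 0.0469
grip_force: 25.0
```

Request:
carry_out(
  series=[
    [1,-0.05,-0.0045,0,0,0,0],
    [1,-0.1,-0.0085,0.01,0,0,0],
    [1,-0.12,-0.0105,0.04,0,0,0],
    [1,-0.12,-0.0105,0.065,0,0,0],
    [1,-0.12,-0.0105,0.065,0,0,0],
  ],
)

```text
time: 34.5
eef_pos: [0.5629, -0.1126, 0.1517]
eef_rot: [-179.6, -0.4, 120.1]
ft_force: [-0.4, -0.3, -0.6]
gripper_width: 0.0465
grip_force: 25.0
```

```bash
python3 -c "
from h import *
s=r.read_state();print(s['ft_force'],s['eef_pos'])
go((.568,-.113,.1365),120.2)"
```

```text
[-0.366306   -0.33873435 -0.64803087] [ 0.56289938 -0.112569    0.15166231]
t 34.5 shift [-0.003   0.0043  0.0151] turn [-0.4  -0.39 -0.07] rows>= 0.2560488571155203 0.052695330154159004
```

Request:
carry_out(
  series=[
    [1,-0.001,0.002,0.003,0,0,0],
    [1,-0.001,0.002,0.007,0,0,0],
    [1,-0.001,0.002,0.01,0,0,0],
    [1,-0.001,0.002,0.011,0,0,0],
    [1,-0.001,0.002,0.011,0,0,0],
  ],
)

```text
time: 35.12
eef_pos: [0.5679, -0.1131, 0.1444]
eef_rot: [-179.9, 0.0, 120.2]
ft_force: [0.3, -0.5, -1.0]
gripper_width: 0.0468
grip_force: 25.0
```

Request:
carry_out(
  series=[
    [1,0,0,0.003,0,0,0],
    [1,0,0,0.006,0,0,0],
    [1,0,0,0.008,0,0,0],
    [1,0,0,0.009,0,0,0],
    [1,0,0,0.009,0,0,0],
  ],
)

```text
time: 35.75
eef_pos: [0.568, -0.1134, 0.1359]
eef_rot: [-179.9, 0.0, 120.2]
ft_force: [-1.8, -0.2, 3.6]
gripper_width: 0.0468
grip_force: 25.0
```

Touched down at z 0.1359, as expected. Release and rise.

Request:
carry_out(
  series=[
    [0,0,0,0,0,0,0],
    [-0.1,0,0,0,0,0,0],
    [-0.2,0,0,0,0,0,0],
    [-0.5,0,0,0,0,0,0],
    [-1,0,0,0,0,0,0],
  ],
  newtons=12,
)

```text
time: 36.38
eef_pos: [0.5678, -0.1131, 0.1349]
eef_rot: [-179.9, -0.0, 120.2]
ft_force: [-0.1, -0.1, -0.7]
gripper_width: 0.0649
grip_force: 0.0
```

Request:
carry_out(
  series=[
    [-1,0,0,0,0,0,0],
    [-1,0,0,0,0,0,0],
    [-1,0,0,-0.03,0,0,0],
    [-1,0,0,-0.09,0,0,0],
    [-1,0,0,-0.15,0,0,0],
  ],
)

```text
time: 37.0
eef_pos: [0.5678, -0.1129, 0.2864]
eef_rot: [-179.9, -0.1, 120.2]
ft_force: [1.6, 0.2, -0.4]
gripper_width: 0.0867
grip_force: 0.0
```

```bash
python3 -c "
from h import *
go((.535,.145,.29),120.2)"
```

```text
t 37.0 shift [ 0.2394  0.1013 -0.0036] turn [-0.14 -0.05 -0.03] rows>= 4.160176054234659 0.014174017380981976
```

Request:
carry_out(
  series=[
    [-1,0.05,0.021,0,0,0,0],
    [-1,0.1,0.042,0,0,0,0],
    [-1,0.155,0.065,0,0,0,0],
    [-1,0.2,0.085,0,0,0,0],
    [-1,0.24,0.101,0,0,0,0],
  ],
)

```text
time: 37.62
eef_pos: [0.5343, 0.1471, 0.2852]
eef_rot: [-179.9, 0.0, 120.2]
ft_force: [0.5, 0.4, -0.0]
gripper_width: 0.0871
grip_force: 0.0
```

```bash
python3 cap.py; python3 -c "
from h import *
print(r.read_state()['eef_rot'])
go((.4881,.217,.138),120.2)"
```

```text
wrist 37.675 cap [0.4811 0.2151 0.177 ] r 22.4 (285, 87, 39, 40)
top 37.725 cap [0.487  0.1888 0.177 ] r 26.1 (208, 194, 21, 50)
[-1.79916716e+02 -9.96527073e-02  1.20464664e+02]
t 37.725 shift [ 0.0813 -0.0044  0.1472] turn [-0.08 -0.1   0.26] rows>= 2.6918940248584193 0.02755857188996623
```

Request:
carry_out(
  series=[
    [-1,0.05,-0.006,0,-2,0.5,0],
    [-1,0.08,-0.01,0.03,-4.4,0.9,0],
    [-1,0.08,-0.009,0.07,-4.4,0.9,0],
    [-1,0.081,-0.006,0.12,-4.4,0.9,0],
    [-1,0.081,-0.0045,0.147,-4.4,0.9,0],
  ],
)

```text
time: 38.35
eef_pos: [0.4891, 0.2118, 0.136]
eef_rot: [175.9, -0.9, 120.2]
ft_force: [-0.2, -0.1, 1.4]
gripper_width: 0.0872
grip_force: 0.0
```

Request:
carry_out(
  series=[
    [-0.3,0,0,0,0,0,0],
    [0.2,0,0,0,0,0,0],
    [1,0,0,0,0,0,0],
    [1,0,0,0,0,0,0],
    [1,0,0,0,0,0,0],
  ],
  newtons=12,
)

```text
time: 38.98
eef_pos: [0.4902, 0.2129, 0.1387]
eef_rot: [175.6, -0.9, 120.2]
ft_force: [0.1, -0.3, -0.8]
gripper_width: 0.0452
grip_force: 0.1
```

Request:
carry_out(
  series=[
    [1,0,0,0,0,0,0],
    [1,0,0,0,0,0,0],
    [1,0,0,0,0,0,0],
  ],
  newtons=12,
)

```text
time: 39.35
eef_pos: [0.4903, 0.2129, 0.1387]
eef_rot: [175.6, -0.9, 120.2]
ft_force: [-0.3, -0.8, 5.9]
gripper_width: 0.0436
grip_force: 12.0
```

```bash
python3 -c "
from h import *
s=r.read_state();print(s['ft_force'],s['torque'],s['eef_pos'],s['eef_rot'],s['gripper_width'])"
```

```text
[-0.26109693 -0.78237109  5.90571812] [-0.09420142  0.16831799  0.01037038] [0.49028667 0.21293275 0.13868185] [175.64695364  -0.87999357 120.21398088] 0.043585217928414376
```

The low torque shows the tool is aligned with the jar's resting lean. I'll keep that lean and only translate the jar back.

Request:
carry_out(
  series=[
    [1,0,0,0,0,0,0],
    [1,0,0,0,0,0,0],
    [1,0.0003,0.0015,-0.02,0,0,0],
    [1,0.0008,0.004,-0.05,0,0,0],
    [1,0.0013,0.006,-0.08,0,0,0],
  ],
  newtons=40,
)

```text
time: 39.98
eef_pos: [0.4884, 0.2125, 0.2174]
eef_rot: [176.0, -1.0, 120.2]
ft_force: [0.1, -0.1, -4.6]
gripper_width: 0.0431
grip_force: 40.0
```

Request:
carry_out(
  series=[
    [1,0,0,0,0,0,0],
    [1,0,0,0,0,0,0],
  ],
)

```text
time: 40.22
eef_pos: [0.4883, 0.2125, 0.2165]
eef_rot: [175.9, -1.0, 120.2]
ft_force: [0.5, -0.3, -6.4]
gripper_width: 0.0433
grip_force: 40.0
```

```bash
python3 -c "
from h import *
s=r.read_state();print(s['ft_force'],s['torque'],s['eef_pos'],s['eef_rot'],s['gripper_width'])
go((.533,-.036,.218),120.2); go((.533,-.036,.153),120.2)"
```

```text
[ 0.46257353 -0.34349233 -6.42616122] [-0.18454009  0.09460932  0.0495263 ] [0.48830752 0.21250744 0.21646948] [175.92831103  -0.97249381 120.20815813] 0.0433350173346879
t 40.225 shift [-0.2372 -0.0858 -0.0117] turn [ 4.07 -0.97 -0.03] rows>= 4.0399828021686055 0.3912250440523762
t 40.225 shift [-0.2383 -0.0904  0.0531] turn [ 4.07 -0.97 -0.03] rows>= 4.165588219787166 0.3912250440523762
```

Request:
carry_out(
  series=[
    [1,-0.04,-0.0145,-0.002,0,0,0],
    [1,-0.09,-0.0325,-0.0045,0,0,0],
    [1,-0.145,-0.0525,-0.007,0,0,0],
    [1,-0.2,-0.072,-0.01,0,0,0],
    [1,-0.237,-0.086,-0.012,0,0,0],
  ],
)

```text
time: 40.85
eef_pos: [0.5337, -0.0381, 0.218]
eef_rot: [175.8, -1.0, 120.1]
ft_force: [0.3, -0.0, -6.0]
gripper_width: 0.0432
grip_force: 40.0
```

Request:
carry_out(
  series=[
    [1,0,0,0,0,0,0],
    [1,-0.0003,-0.0015,0.02,0,0,0],
    [1,-0.0006,-0.003,0.04,0,0,0],
    [1,-0.001,-0.0045,0.06,0,0,0],
    [1,-0.001,-0.0045,0.06,0,0,0],
  ],
)

```text
time: 41.48
eef_pos: [0.5315, -0.0339, 0.1571]
eef_rot: [176.0, -1.3, 120.3]
ft_force: [-0.7, 0.7, -5.0]
gripper_width: 0.0434
grip_force: 40.0
```

```bash
python3 -c "
from h import *
s=r.read_state();print(s['ft_force'],s['eef_pos'])
go((.533,-.036,.1447),120.2)"
```

```text
[-0.67086972  0.65046163 -5.04140457] [ 0.53148807 -0.03391956  0.15712179]
t 41.475 shift [-0.0028 -0.0006  0.0124] turn [ 3.99 -1.26  0.01] rows>= 0.20296361247941855 0.39148190447241815
```

Request:
carry_out(
  series=[
    [1,-0.002,0,0.004,0,0,0],
    [1,-0.002,0,0.008,0,0,0],
    [1,-0.002,-0.0005,0.011,0,0,0],
    [1,-0.002,-0.0005,0.013,0,0,0],
    [1,-0.002,-0.0005,0.013,0,0,0],
  ],
)

```text
time: 42.1
eef_pos: [0.5356, -0.0369, 0.1469]
eef_rot: [175.7, -0.9, 120.2]
ft_force: [0.2, -0.6, -4.6]
gripper_width: 0.043
grip_force: 40.0
```

Request:
carry_out(
  series=[
    [1,0.002,-0.002,0.001,0,0,0],
    [1,0.002,-0.002,0.0025,0,0,0],
    [1,0.002,-0.002,0.004,0,0,0],
    [1,0.002,-0.002,0.004,0,0,0],
  ],
)

```text
time: 42.6
eef_pos: [0.5331, -0.0362, 0.1439]
eef_rot: [175.7, -0.9, 120.2]
ft_force: [-3.4, -0.2, 4.4]
gripper_width: 0.0436
grip_force: 40.1
```

Touched down at (.5331,−.0362), z .1439, as expected. Release gently and retreat.

Request:
carry_out(
  series=[
    [0,0,0,0,0,0,0],
    [-0.08,0,0,0,0,0,0],
    [-0.16,0,0,0,0,0,0],
    [-0.3,0,0,0,0,0,0],
    [-0.6,0,0,0,0,0,0],
  ],
  newtons=12,
)

```text
time: 43.22
eef_pos: [0.5333, -0.036, 0.1427]
eef_rot: [175.7, -0.9, 120.2]
ft_force: [-0.5, -0.4, 0.7]
gripper_width: 0.06
grip_force: 0.0
```

Request:
carry_out(
  series=[
    [-1,0,0,0,0,0,0],
    [-1,0,0,0,0,0,0],
    [-1,0,0,-0.03,0,0,0],
    [-1,0,0,-0.08,0,0,0],
    [-1,0,0,-0.14,0,0,0],
  ],
)

```text
time: 43.85
eef_pos: [0.5243, -0.043, 0.2829]
eef_rot: [175.8, -1.0, 120.2]
ft_force: [1.2, -1.4, 0.2]
gripper_width: 0.0871
grip_force: 0.0
```

```bash
python3 -c "
from h import *
print(r.read_state()['eef_pos']);go((.5848,-.137,.312),120.2)"
```

```text
[ 0.52432337 -0.04301221  0.28290501]
t 43.85 shift [-0.1111  0.0072 -0.0306] turn [ 4.19 -1.02 -0.03] rows>= 1.8478195553376113 0.40336996721371543
```

Move to the same viewing pose as w2 and compare cap and knob numerically with the original picture.

Request:
carry_out(
  series=[
    [-1,-0.03,0.002,-0.03,2,-0.5,0],
    [-1,-0.08,0.005,-0.03,4.2,-1,0],
    [-1,-0.111,0.007,-0.03,4.2,-1,0],
    [-1,-0.111,0.007,-0.03,4.2,-1,0],
    [-1,-0.111,0.007,-0.03,4.2,-1,0],
  ],
)

```text
time: 44.48
eef_pos: [0.5844, -0.1363, 0.3106]
eef_rot: [179.9, -0.0, 120.2]
ft_force: [0.5, 0.2, 0.2]
gripper_width: 0.0871
grip_force: 0.0
```

```bash
cat > fin.py <<'E'
from h import *
w2=np.load('w2.npy',allow_pickle=True).item()
def cap(c):
    m=(c['color'].max(2)<45).astype(np.uint8); k=np.zeros_like(m); k[35:115,280:360]=1
    ct=max(cv2.findContours(m*k,cv2.RETR_EXTERNAL,cv2.CHAIN_APPROX_NONE)[0],key=cv2.contourArea)
    M=cv2.moments(ct); return onz(c,[(M['m10']/M['m00'],M['m01']/M['m00'])],.182)[0].round(4),cv2.boundingRect(ct)
def knob(c):
    im=c['color'].astype(int); sat=im.max(2)-im.min(2); p=proj(c,[(.5665,-.112,.18)])[0].astype(int)
    k=np.zeros(sat.shape,np.uint8); k[p[1]-14:p[1]+14,p[0]-14:p[0]+14]=1; m=((sat<35)*k).astype(np.uint8)
    ct=max(cv2.findContours(m,cv2.RETR_EXTERNAL,cv2.CHAIN_APPROX_NONE)[0],key=cv2.contourArea)
    return onz(c,[cv2.minEnclosingCircle(ct)[0]],.18)[0].round(4),cv2.boundingRect(ct)
print(r.read_state()['eef_pos']); n=cam('wrist'); np.save('w9.npy',n,allow_pickle=True)
for x in(w2,n): print('cap',*cap(x),'knob',*knob(x))
E
python3 fin.py
```

```text
[ 0.58444211 -0.13633961  0.31056326]
cap [ 0.5424 -0.049   0.182 ] (325, 94, 6, 3) knob [ 0.5664 -0.1119  0.18  ] (310, 159, 11, 12)
cap [ 0.5421 -0.0501  0.182 ] (324, 94, 4, 4) knob [ 0.5645 -0.1104  0.18  ] (309, 158, 11, 11)
```

```bash
python3 - <<'E'
from h import *
for f in('w2.npy','w9.npy'):
    c=np.load(f,allow_pickle=True).item(); im=cv2.GaussianBlur(c['color'],(3,3),0).astype(int); mx=im.max(2); sat=mx-im.min(2)
    for th in(70,85):
        m=((mx<th)&(sat<30)).astype(np.uint8); k=np.zeros_like(m); k[35:120,280:365]=1
        ct=max(cv2.findContours(m*k,cv2.RETR_EXTERNAL,cv2.CHAIN_APPROX_NONE)[0],key=cv2.contourArea); b=cv2.boundingRect(ct)
        M=cv2.moments(ct); print(f,th,onz(c,[(M['m10']/M['m00'],M['m01']/M['m00'])],.182)[0].round(4),b,cv2.contourArea(ct))
E
```

```text
w2.npy 70 [ 0.5308 -0.036   0.182 ] (301, 50, 44, 53) 1783.5
w2.npy 85 [ 0.5306 -0.0359  0.182 ] (301, 49, 44, 54) 1811.5
w9.npy 70 [ 0.5292 -0.0371  0.182 ] (299, 50, 44, 53) 1769.5
w9.npy 85 [ 0.5289 -0.0371  0.182 ] (298, 50, 45, 53) 1811.0
```

The cap and knob are each within about 2 mm of their original positions, and the cap outline is the same, so the jar has its original lean. The gripper is clear of everything, so I'm handing in.

```bash
python3 -c "
from h import *
print(r.finish_job())"
```

```text
the job is handed in; nothing more can be done
None
```

I handed the job in with the small jar centred on the coaster and the mill and tall jar back within about 2 mm of where they started; the tall jar leans about 0.075 rad (limit 0.1), as it did before I touched it, and the result itself wasn't reported to me.

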